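# Gather kiln posts and shims before a firing

### The arm

A 6-joint arm with a two-finger parallel gripper is mounted at the origin on the work surface. World frame = base frame: x ahead of the robot, y to its left, z up, the work surface at z = 0. Lengths are in m, angles in rad, forces in N, time in s.
With the tool pointing down it reaches from about 0.35 to 0.875 m from the base axis. Payload 4.2 kg.
Tool frame: the origin (TCP) lies midway between the tips of the shut fingers; the grasp point (between the pads) lies 19 mm behind it (manip.grasp_offset is the distance from the TCP to the grasp point, in m); z points along the fingers, y is the line along which they close (so a half turn about z gives the same grasp; the last joint's range is limited). The gripper opens to 85 mm and grips with 20 to 120 N. Pads are 22 mm wide; open, the fingers measure 114 mm over their backs; the gripper's body (76 mm by 85 mm) begins 54 mm behind the grasp point. The pads swing forward as they close: fully open they stand 13 mm farther back than shut.
Start: joints at [1.549, 0.385, 0.008, 0, -1.194, -0.259], TCP at [0.173, 0.601, 0.231] pointing down, gripper open.
Joint ranges: [-3.14, 3.14], [-1.21, 2.06], [-1.07, 1.41], [-3.16, 2.05], [-2.99, -0.16], [-3.1, 3.1]. Speed limits (rad/s): [2.79, 2.79, 3.14, 3.14, 3.14, 3.14].

### API

Orientations are given as a 3x3 rotation matrix whose columns are the frame's x, y, z axes.
In Python, from cell import state, snapshot, manip gives the robot as it stands.
- The arm moves only by the tool step_arm, never from a script. Its argument "steps" is a list of rows, each an object with "xyz": the shift along the world's x, y, z in m, a list of three; "delta_rot": the turn, a rotation vector about the world's x, y, z in rad, a list of three; "jaw": the closure in counts, from 0 (fully open) to 255 (shut). A call has 1 to 12 rows; each row shifts and turns the commanded pose from where the row before left it; what a row does not reach is not made up. A row lasts 1/8 s, in which the tool goes at most 62.5 mm and 10.7 degrees, less where a joint would pass 70% of its speed; a pose out of reach is approached as far as the arm can. A call is refused whole if a number of a shift passes 0.0625 or a number of a turn 0.188, either way. A call with a gripper value outside its range is refused whole. The fingers move at their own pace and stop on an object; "newtons" is the grip in N (left out, the last holds). Time passes only in rows, so rows that do not move let the fingers close. It gives the time, the measured TCP pose, the force, the opening and the grip force at its end, in the units of the state.
- state(): the state, without advancing time (a new reading comes with each control period).
- snapshot(name): name is "side" or "top" or "wrist"; returns a dict with "pixels" (400x640x3 uint8, red, green, blue), "K" (3x3 intrinsics, pixels), "R" (3x3) and "t" (3): a world point X has camera coordinates R X + t. Camera axes: x right, y down, z forward; pixel columns grow to the right and rows downward; lengths in m; the calibration is good to about 2 mm. The wrist camera is an equidistant fisheye: a pixel r from the principal point sees the ray r / f radians off the axis. A picture is of the moment at which its call begins. There is no depth.
- manip.hand_in(): hands the job in; it is judged then, once.
The state is a dict: "time": time; "joints": joint angles; "dq": joint speeds; "effort": joint torques, N m; "position": TCP position; "orientation": TCP orientation; "contact_force": force on the tool from outside, world axes, zero at the start; "ft_torque": the same for the moment, N m; "width": opening from 0.0 (shut) to 1.0 (fully open); "grip_force": force on a finger pad.
Only numpy, scipy, OpenCV 4.12 (cv2) and the standard library are available. Lean on these libraries where they do the work, as an engineer would, in place of code of your own. Each camera call takes 0.05 s, during which the arm holds its last target. There are 200 camera calls.

### The job

Collect the kiln furniture in the grey tub for the next firing. Some of the four hooded pots hold a kiln post: working from the left pot to the right as the robot sees them, lift each a few centimetres off the table to feel whether it is loaded, tip only the loaded ones out into the tub (never tip an empty pot), and put every pot back upright about where it stood. Also pull the one or two flat shims out of the gap between the kiln shelves by their exposed top edges and put them in the tub, and leave the spray bottle, bowl and plaster form alone.

Things in the scene. Friction and masses are not known exactly. Their poses are not given: they have to be found in the camera images.
- pot_1_mid (a point): Hooded white pot, the leftmost of four alike seen from the robot (left = +y). Point: half-way up, 42 mm over the underside; pot axes, z up. 84 mm high, 56 mm wide (y -28 to 28), walls 5 mm. Flat sides to grip: x -22 to 26, z -42 to 24. Foot plate 5 mm thick, 76 mm wide, x -55 to 32. Closed hood, x -40 to 26; mouth under it at the -x side, facing about the robot. Empty 180-220 g, with a post 315-385 g.
- pot_1_lip (a point): Middle of the pouring lip of that same pot (the leftmost), at x = -62, z = -2 mm from the pot's mid point, same axes. The front wall slopes up and out at 45 degrees from the floor's front edge (x = -22, z = -42) to this lip. A post inside rolls out over the lip when the pot is tipped lip-down about its y axis by more than about 50 degrees; 70 to 80 is sure.
- post_1_center (a point): Kiln post, a plain pale cylinder 28 mm in diameter and 36 mm long, 135 to 165 g, that starts out of sight inside pot 1 (the leftmost pot), or is absent. The point is its centre.
- pot_2_mid (a point): Hooded white pot, the second from the left of four alike seen from the robot (left = +y). Point: half-way up, 42 mm over the underside; pot axes, z up. 84 mm high, 56 mm wide (y -28 to 28), walls 5 mm. Flat sides to grip: x -22 to 26, z -42 to 24. Foot plate 5 mm thick, 76 mm wide, x -55 to 32. Closed hood, x -40 to 26; mouth under it at the -x side, facing about the robot. Empty 180-220 g, with a post 315-385 g.
- pot_2_lip (a point): Middle of the pouring lip of that same pot (the second from the left), at x = -62, z = -2 mm from the pot's mid point, same axes. The front wall slopes up and out at 45 degrees from the floor's front edge (x = -22, z = -42) to this lip. A post inside rolls out over the lip when the pot is tipped lip-down about its y axis by more than about 50 degrees; 70 to 80 is sure.
- post_2_center (a point): Kiln post, a plain pale cylinder 28 mm in diameter and 36 mm long, 135 to 165 g, that starts out of sight inside pot 2 (the second from the left pot), or is absent. The point is its centre.
- pot_3_mid (a point): Hooded white pot, the third from the left of four alike seen from the robot (left = +y). Point: half-way up, 42 mm over the underside; pot axes, z up. 84 mm high, 56 mm wide (y -28 to 28), walls 5 mm. Flat sides to grip: x -22 to 26, z -42 to 24. Foot plate 5 mm thick, 76 mm wide, x -55 to 32. Closed hood, x -40 to 26; mouth under it at the -x side, facing about the robot. Empty 180-220 g, with a post 315-385 g.
- pot_3_lip (a point): Middle of the pouring lip of that same pot (the third from the left), at x = -62, z = -2 mm from the pot's mid point, same axes. The front wall slopes up and out at 45 degrees from the floor's front edge (x = -22, z = -42) to this lip. A post inside rolls out over the lip when the pot is tipped lip-down about its y axis by more than about 50 degrees; 70 to 80 is sure.
- post_3_center (a point): Kiln post, a plain pale cylinder 28 mm in diameter and 36 mm long, 135 to 165 g, that starts out of sight inside pot 3 (the third from the left pot), or is absent. The point is its centre.
- pot_4_mid (a point): Hooded white pot, the rightmost of four alike seen from the robot (left = +y). Point: half-way up, 42 mm over the underside; pot axes, z up. 84 mm high, 56 mm wide (y -28 to 28), walls 5 mm. Flat sides to grip: x -22 to 26, z -42 to 24. Foot plate 5 mm thick, 76 mm wide, x -55 to 32. Closed hood, x -40 to 26; mouth under it at the -x side, facing about the robot. Empty 180-220 g, with a post 315-385 g.
- pot_4_lip (a point): Middle of the pouring lip of that same pot (the rightmost), at x = -62, z = -2 mm from the pot's mid point, same axes. The front wall slopes up and out at 45 degrees from the floor's front edge (x = -22, z = -42) to this lip. A post inside rolls out over the lip when the pot is tipped lip-down about its y axis by more than about 50 degrees; 70 to 80 is sure.
- post_4_center (a point): Kiln post, a plain pale cylinder 28 mm in diameter and 36 mm long, 135 to 165 g, that starts out of sight inside pot 4 (the rightmost pot), or is absent. The point is its centre.
- tub: Open grey plastic tub, fixed: 140 mm (its x) by 220 mm (its y), 60 mm high, walls and floor 5 mm thick. Origin at the centre of its underside.
- rack: Two grey kiln shelves standing on edge on a wooden foot, fixed. Between them runs a vertical gap 14 mm wide, along the rack's y; each shelf is 20 mm thick and 190 mm long, tops 65 mm above the table; the gap's floor is 10 mm above the table. Origin at the centre of its underside, below the gap.
- shim_1_mid (a point): Flat pale ceramic shim, 10 mm thick (its x), 40 mm wide (its y), 80 mm tall (its z), 75 g, standing in the rack's gap with its top 25 mm sticking out above the shelves; may be absent. The two stand about 100 mm apart along the gap. The point is its centre, 40 mm below its top edge.
- shim_2_mid (a point): Flat pale ceramic shim, 10 mm thick (its x), 40 mm wide (its y), 80 mm tall (its z), 75 g, standing in the rack's gap with its top 25 mm sticking out above the shelves; may be absent. The two stand about 100 mm apart along the gap. The point is its centre, 40 mm below its top edge.
- spray_bottle: Red spray bottle, 76 mm across, about 180 mm tall. Not part of the job. Origin at its underside.
- mixing_bowl: Green bowl, 120 mm across, 55 mm high. Not part of the job. Origin at its underside.
- clay_form: Pale rounded plaster form, 104 mm across, 145 mm tall. Not part of the job. Origin at its underside.
There are look-alikes about, which are no part of the job. Leave any purple look-alike of the part that bears shim_1_mid alone. Leave any pink look-alike of the part that bears pot_1_mid alone.

How it is judged:
By the outcome, as a careful person would: the job done as asked, in the order asked, and still so for the second after the job is handed in, with the robot touching nothing.
Of post_1, post_2, post_3, post_4 only 1 to 3 are there at a start; the rules pass over those that are not, and their reading is None.
Of shim_1, shim_2 only 1 to 2 are there at a start; the rules pass over those that are not, and their reading is None.
At some moment in a run one of pot_1, pot_2, pot_3, pot_4 may be knocked a few centimetres aside while the robot is not near it.
It also fails if it takes over 210 s, if anything falls off the work surface, if the arm or the gripper's body presses on something with over 40 N, if the wrist force passes 120 N, or if a joint passes its speed limit or range.

## Working session

There is one attempt and no reset: what is moved stays moved. The work goes in short steps, Python scripts to look and compute and a tool call to move; the robot and the scene stay as the last step left them, time stands still between calls to the robot, and variables do not carry over. Pictures are saved under pics/ and viewed, at most 16 in all, crops included, and the job is handed in when it is done.

Besides the shell and the picture viewer there is one more tool, called after "Call:" in YAML: its name, and indented under it one key for each argument. step_arm: Moves the arm, as the interface text tells. Its arguments: {"type":"object","properties":{"steps":{"type":"array"},"newtons":{"type":"number"}},"required":["steps"]}

```bash
ls; mkdir -p pics
python3 - <<'E'
from cell import state,snapshot,manip
import cv2,numpy as np
for n in("top","side"):
    s=snapshot(n); cv2.imwrite(f"pics/{n}0.png",s["pixels"][:,:,::-1]); print(n,s["K"],s["R"],s["t"])
print(state()); print(manip.grasp_offset)
E
```

```text
pics
top [[374.85208167   0.         317.88996355]
 [  0.         374.85208167 199.85838635]
 [  0.           0.           1.        ]] [[-4.23604810e-04 -9.99966637e-01  8.15751806e-03]
 [-9.96132392e-01 -2.94799664e-04 -8.78645069e-02]
 [ 8.78639803e-02 -8.16318780e-03 -9.96099033e-01]] [7.73671527e-04 5.16496322e-01 1.10240299e+00]
side [[494.90352303   0.         315.12253606]
 [  0.         494.90352303 195.29856968]
 [  0.           0.           1.        ]] [[ 0.67486713 -0.73786452 -0.01050281]
 [-0.47322658 -0.42181499 -0.77338782]
 [ 0.56622519  0.52690423 -0.63384617]] [-0.36450402  0.30468615  1.16315463]
{'time': 0.1, 'joints': array([ 1.54862221e+00,  3.85486948e-01,  6.75409482e-03, -4.30607593e-04,
       -1.19401300e+00, -2.58579163e-01]), 'dq': array([-0.00172685, -0.00283814,  0.00394201,  0.00201115,  0.00040428,
       -0.00217303]), 'effort': array([-7.46038972e-05, -3.93318522e+01,  1.88930511e+01,  4.19785470e+00,
       -2.54873463e-03,  2.74258397e-06]), 'position': array([0.17302719, 0.60002224, 0.23032395]), 'orientation': array([[ 9.60802999e-01, -2.77231673e-01, -4.43528100e-04],
       [-2.77232006e-01, -9.60801046e-01, -1.94013864e-03],
       [ 1.11725620e-04,  1.98705121e-03, -9.99998020e-01]]), 'contact_force': array([-0.64713646,  0.40211975, -0.32241461]), 'ft_torque': array([0.00412959, 0.0082831 , 0.03678714]), 'grip_force': 0.0, 'width': 1.0022738019709247}
0.0187
```

View pics/top0.png

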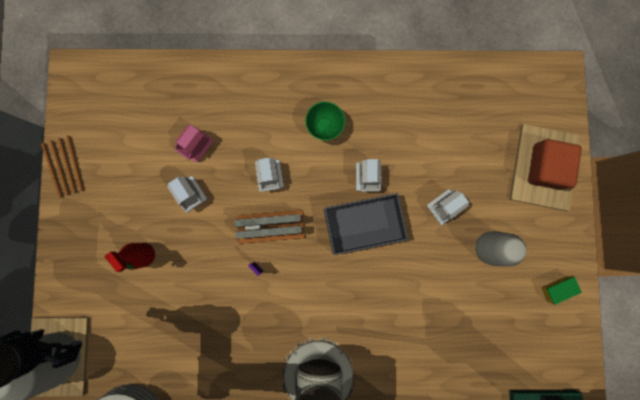

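View pics/side0.png

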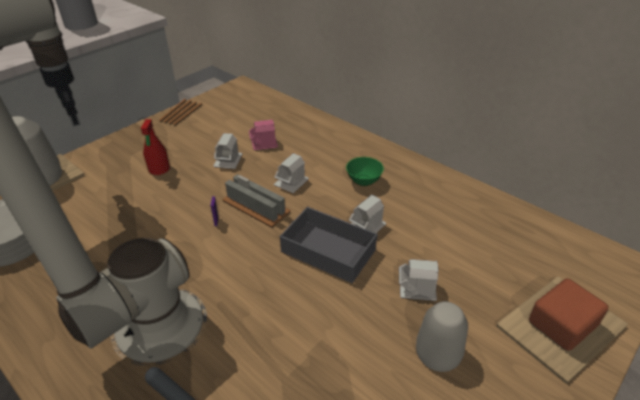

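The top view shows the white pots at about (187,192), (268,173), (369,174) and (449,206), the tub at (366,223), and the rack at (269,226) with a pale shim near (252,227). The look-alikes are a pink pot at (194,142) and a purple shim at (256,268). Next I'll zoom in for detail.

```bash
cat > h.py <<'E'
import numpy as np,cv2
from cell import state,snapshot,manip
def ray(s,uv):
    d=np.linalg.inv(s["K"])@np.array([uv[0],uv[1],1.]); R=np.array(s["R"]);t=np.array(s["t"])
    return -R.T@t, R.T@d
def plane(s,uv,z):
    o,d=ray(s,uv); return o+d*(z-o[2])/d[2]
def proj(s,X):
    c=np.array(s["R"])@X+s["t"]; p=s["K"]@c; return p[:2]/p[2]
E
python3 - <<'E'
from h import *
s=snapshot("top");p=s["pixels"][:,:,::-1]
a=cv2.resize(p[145:245,155:315],None,fx=5,fy=5,interpolation=2)
cv2.imwrite("pics/c1.png",a)
cv2.imwrite("pics/c2.png",cv2.resize(p[145:265,320:480],None,fx=5,fy=5,interpolation=2))
for uv,z in [((187,192),.08),((268,173),.08),((369,174),.08),((449,206),.08),((366,223),.005),((269,226),.065)]: print(uv,plane(s,uv,z).round(3))
E
```

```text
(187, 192) [0.534 0.374 0.08 ]
(268, 173) [0.589 0.144 0.08 ]
(369, 174) [ 0.586 -0.145  0.08 ]
(449, 206) [ 0.494 -0.373  0.08 ]
(366, 223) [ 0.448 -0.145  0.005]
(269, 226) [0.437 0.141 0.065]
```

View pics/c1.png

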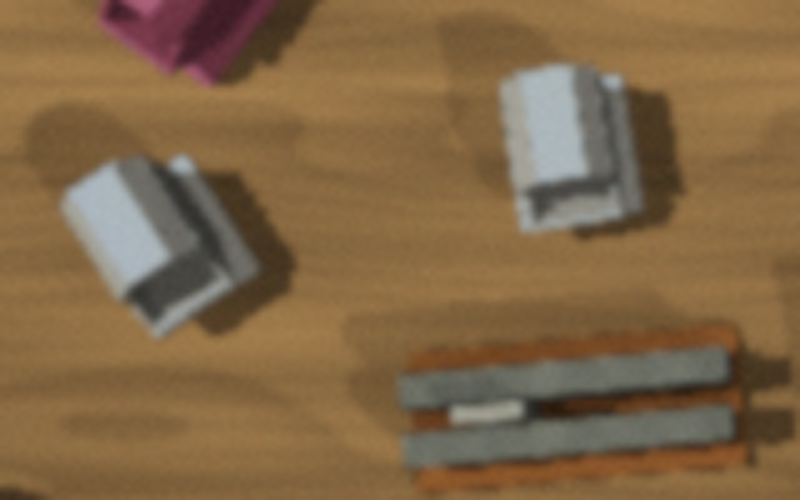

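View pics/c2.png

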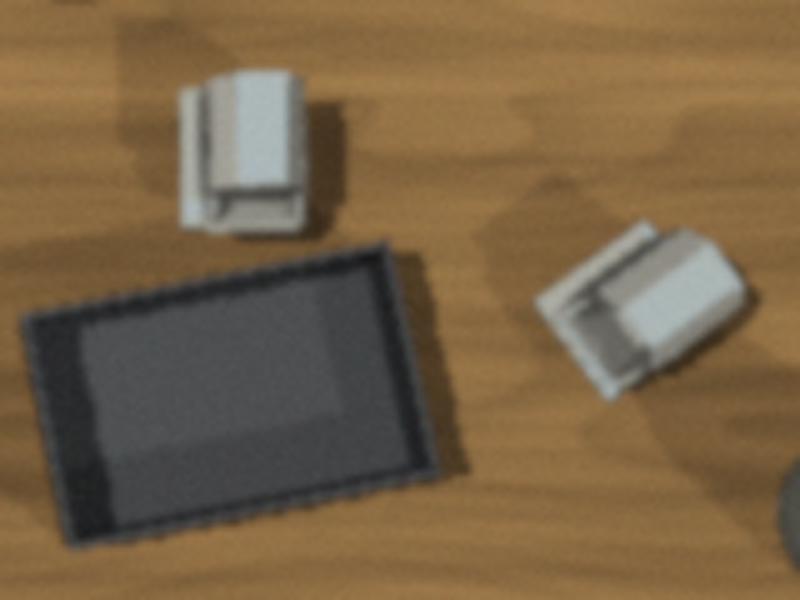

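Run:
```python
from h import *
s=snapshot("top")
def P(c,uv,z): return plane(s,(c[0]+(uv[0]+.5)/5-.5,c[1]+(uv[1]+.5)/5-.5),z)
A=(155,145);B=(320,145)
for n,c,f,b in [(1,A,(147,270),(95,178)),(2,A,(557,183),(553,66)),(3,B,(265,187),(268,71)),(4,B,(632,325),(715,262))]:
    f=P(c,f,.084);b=P(c,b,.084);d=(b-f)[:2];L=np.hypot(*d);d/=L
    print(n,((f+b)[:2]/2+.007*d).round(3),"yaw",np.degrees(np.arctan2(d[1],d[0])).round(1),"az",np.degrees(np.arctan2(f[1],f[0])).round(1),"L",L.round(3))
r=[P(A,u,.065) for u in[(400,378),(728,348),(735,437),(405,467)]]
print("rack",np.round(r,3).tolist(),np.mean(r,0).round(3))
print("shim",[P(A,u,.09).round(3) for u in[(450,414),(525,408),(487,411)]])
t=[P(B,u,.06) for u in[(25,315),(387,243),(437,472),(70,543)]]
print("tub",np.round(t,3).tolist(),np.mean(t,0).round(3))
```

```text
1 [0.547 0.399] yaw 30.6 az 36.5 L 0.061
2 [0.605 0.151] yaw 2.6 az 14.8 L 0.068
3 [ 0.603 -0.156] yaw -2.2 az -15.4 L 0.067
4 [ 0.506 -0.392] yaw -53.5 az -36.9 L 0.06
rack [[0.454, 0.24, 0.065], [0.471, 0.052, 0.065], [0.42, 0.048, 0.065], [0.403, 0.236, 0.065]] [0.437 0.144 0.065]
shim [array([0.433, 0.206, 0.09 ]), array([0.436, 0.165, 0.09 ]), array([0.435, 0.186, 0.09 ])]
tub [[0.491, -0.018, 0.06], [0.533, -0.229, 0.06], [0.4, -0.256, 0.06], [0.36, -0.044, 0.06]] [ 0.446 -0.137  0.06 ]
```

Call:
step_arm:
  steps:
    - {"xyz":[0.026,-0.041,0.01],"delta_rot":[0,0,-0.12],"jaw":0}
    - {"xyz":[0.026,-0.041,0],"delta_rot":[0,0,-0.12],"jaw":0}
    - {"xyz":[0.026,-0.041,0],"delta_rot":[0,0,-0.12],"jaw":0}
    - {"xyz":[0.026,-0.041,0],"delta_rot":[0,0,-0.12],"jaw":0}
    - {"xyz":[0.026,-0.041,0],"delta_rot":[0,0,-0.12],"jaw":0}
    - {"xyz":[0.026,-0.041,0],"delta_rot":[0,0,-0.12],"jaw":0}
    - {"xyz":[0.026,-0.041,-0.01],"delta_rot":[0,0,-0.12],"jaw":0}
    - {"xyz":[0.026,-0.041,-0.02],"delta_rot":[0,0,-0.12],"jaw":0}
    - {"xyz":[0.026,-0.041,-0.02],"delta_rot":[0,0,-0.12],"jaw":0}
    - {"xyz":[0.027,-0.041,0],"delta_rot":[0,0,-0.12],"jaw":0}
    - {"xyz":[0,0,0],"delta_rot":[0,0,0],"jaw":100}
    - {"xyz":[0,0,0],"delta_rot":[0,0,0],"jaw":100}
  newtons: 50

```text
time: 1.7
position: [0.4342, 0.1905, 0.1913]
orientation: [[0.09, -0.996, 0.0], [-0.996, -0.09, 0.0], [-0.0, -0.0, -1.0]]
contact_force: [-0.2, 0.4, 0.4]
width: 0.614
grip_force: 0.0
```

```bash
cat >> h.py <<'E'
def wpix(s,X):  # fisheye project
    c=np.array(s["R"])@np.asarray(X)+s["t"]; K=s["K"]; r=np.hypot(c[0],c[1]); th=np.arctan2(r,c[2])
    return np.array([K[0,2]+K[0,0]*th*c[0]/r,K[1,2]+K[1,1]*th*c[1]/r])
def wplane(s,uv,z):
    K=s["K"]; a=(uv[0]-K[0,2])/K[0,0]; b=(uv[1]-K[1,2])/K[1,1]; th=np.hypot(a,b)
    d=np.array([a*np.sin(th)/th,b*np.sin(th)/th,np.cos(th)]); R=np.array(s["R"]); o=-R.T@s["t"]; d=R.T@d
    return o+d*(z-o[2])/d[2]
def st():
    q=state(); print("t",q["time"],"p",q["position"].round(4),"y",q["orientation"][:,1].round(3),"z",q["orientation"][:,2].round(3),"q",q["joints"].round(3),"F",q["contact_force"].round(2),"w",round(q["width"],3),"g",round(q["grip_force"],1)); return q
E
python3 - <<'E'
from h import *
st(); s=snapshot("wrist");print(s["K"])
cv2.imwrite("pics/w1.png",s["pixels"][:,:,::-1])
for X in[(.434,.186,.09),(.434,.206,.09),(.435,.166,.09)]:print(wpix(s,X).round(0))
E
```

```text
t 1.7 p [0.4342 0.1905 0.1913] y [-0.996 -0.09  -0.   ] z [ 0.  0. -1.] q [ 0.757  0.164 -0.41  -0.    -0.997 -0.667] F [-0.16  0.42  0.42] w 0.614 g 0.0
[[309.70691629   0.         317.40348602]
 [  0.         309.70691629 200.06344444]
 [  0.           0.           1.        ]]
[319. 195.]
[317. 217.]
[320. 172.]
```

View pics/w1.png

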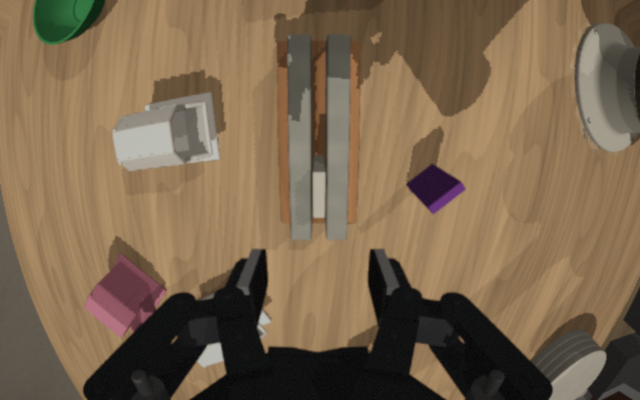

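The wrist view shows one pale shim at (319,195), matching the prediction. The rest of the gap is empty, so there is only one shim. I'll descend and grip it.

Call:
step_arm:
  steps:
    - {"xyz":[0,-0.004,-0.03],"delta_rot":[0,0,0],"jaw":130}
    - {"xyz":[0,0,-0.03],"delta_rot":[0,0,0],"jaw":130}
    - {"xyz":[0,0,-0.03],"delta_rot":[0,0,0],"jaw":130}
    - {"xyz":[0,0,-0.02],"delta_rot":[0,0,0],"jaw":130}
    - {"xyz":[0,0,-0.01],"delta_rot":[0,0,0],"jaw":130}
    - {"xyz":[0,0,0],"delta_rot":[0,0,0],"jaw":255}
    - {"xyz":[0,0,0],"delta_rot":[0,0,0],"jaw":255}
    - {"xyz":[0,0,0],"delta_rot":[0,0,0],"jaw":255}
    - {"xyz":[0,0,0],"delta_rot":[0,0,0],"jaw":255}
    - {"xyz":[0,0,0],"delta_rot":[0,0,0],"jaw":255}
  newtons: 40

```text
time: 3.0
position: [0.4347, 0.187, 0.0721]
orientation: [[0.09, -0.996, 0.002], [-0.996, -0.09, 0.001], [-0.001, -0.002, -1.0]]
contact_force: [-1.4, 1.6, 6.2]
width: 0.107
grip_force: 42.2
```

Call:
step_arm:
  steps:
    - {"xyz":[0,0,0.02],"delta_rot":[0,0,0],"jaw":255}
    - {"xyz":[0,0,0.035],"delta_rot":[0,0,0],"jaw":255}
    - {"xyz":[0,0,0.045],"delta_rot":[0,0,0],"jaw":255}
    - {"xyz":[0,-0.03,0.02],"delta_rot":[0,0,-0.14],"jaw":255}
    - {"xyz":[0.001,-0.04,0],"delta_rot":[0,0,-0.16],"jaw":255}
    - {"xyz":[0.001,-0.045,0],"delta_rot":[0,0,-0.17],"jaw":255}
    - {"xyz":[0.001,-0.045,0],"delta_rot":[0,0,-0.17],"jaw":255}
    - {"xyz":[0.001,-0.045,0],"delta_rot":[0,0,-0.17],"jaw":255}
    - {"xyz":[0.001,-0.045,0],"delta_rot":[0,0,-0.17],"jaw":255}
    - {"xyz":[0,-0.045,0],"delta_rot":[0,0,-0.17],"jaw":255}
    - {"xyz":[0,-0.045,0],"delta_rot":[0,0,-0.17],"jaw":255}
    - {"xyz":[0,0,0],"delta_rot":[0,0,-0.146],"jaw":255}

```text
time: 4.5
position: [0.4382, -0.156, 0.1906]
orientation: [[-0.983, -0.184, -0.002], [-0.184, 0.983, 0.0], [0.002, 0.0, -1.0]]
contact_force: [-0.2, 0.4, -1.8]
width: 0.104
grip_force: 41.3
```

Run:
```python
from h import *
st(); s=snapshot("side");cv2.imwrite("pics/s1.png",cv2.resize(s["pixels"][100:350,100:460,::-1],None,fx=2,fy=2))
```

```text
t 4.5 p [ 0.4382 -0.156   0.1906] y [-0.184  0.983  0.   ] z [-0.002  0.    -1.   ] q [ 0.009  0.15  -0.429 -0.    -0.993 -1.395] F [-0.21  0.45 -1.76] w 0.104 g 41.3
```

View pics/s1.png

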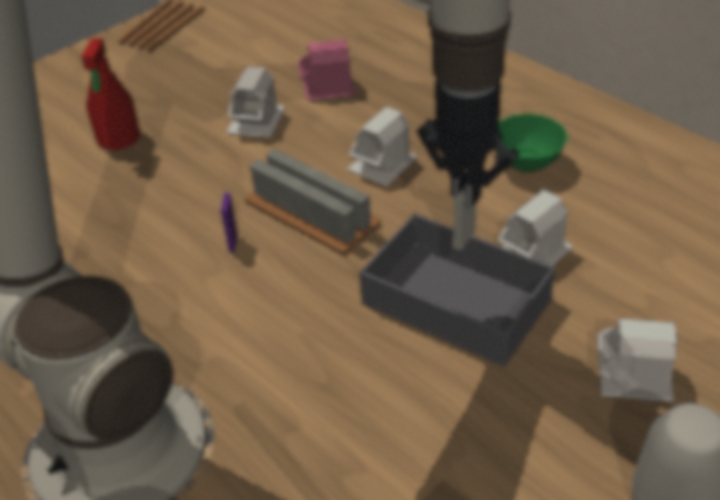

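Call:
step_arm:
  steps:
    - {"xyz":[0.003,0,-0.03],"delta_rot":[0.11,0.02,0],"jaw":255}
    - {"xyz":[0,0,-0.03],"delta_rot":[0.11,0.02,0],"jaw":255}
    - {"xyz":[0,0,-0.03],"delta_rot":[0.11,0.02,0],"jaw":255}
    - {"xyz":[0,0,-0.02],"delta_rot":[0.11,0.02,0],"jaw":255}
    - {"xyz":[0,0,-0.01],"delta_rot":[0,0,0],"jaw":255}
    - {"xyz":[0,0,0],"delta_rot":[0,0,0],"jaw":160}
    - {"xyz":[0,0,0],"delta_rot":[0,0,0],"jaw":120}
    - {"xyz":[0,0,0],"delta_rot":[0,0,0],"jaw":120}
    - {"xyz":[0,-0.015,0.03],"delta_rot":[0,0,0],"jaw":120}
    - {"xyz":[0,-0.015,0.04],"delta_rot":[0,0,0],"jaw":60}
    - {"xyz":[0,0,0.05],"delta_rot":[-0.11,-0.02,0],"jaw":0}
    - {"xyz":[0,0,0.05],"delta_rot":[-0.11,-0.02,0],"jaw":0}

```text
time: 6.05
position: [0.4423, -0.1838, 0.2439]
orientation: [[-0.981, -0.189, -0.037], [-0.193, 0.958, 0.214], [-0.005, 0.217, -0.976]]
contact_force: [0.5, 0.2, -0.1]
width: 0.995
grip_force: 0.0
```

Run:
```python
from h import *
st(); s=snapshot("side");a=s["pixels"][200:290,270:400,::-1]
t=snapshot("top")["pixels"];b=t[145:235,150:280,::-1]
cv2.imwrite("pics/s2.png",np.vstack([cv2.resize(x,None,fx=3,fy=3) for x in (a,b)]))
```

```text
t 6.05 p [ 0.4423 -0.1838  0.2439] y [-0.189  0.958  0.217] z [-0.037  0.214 -0.976] q [-0.193  0.195 -0.166 -0.213 -1.295 -1.117] F [ 0.54  0.22 -0.13] w 0.995 g 0.0
```

View pics/s2.png

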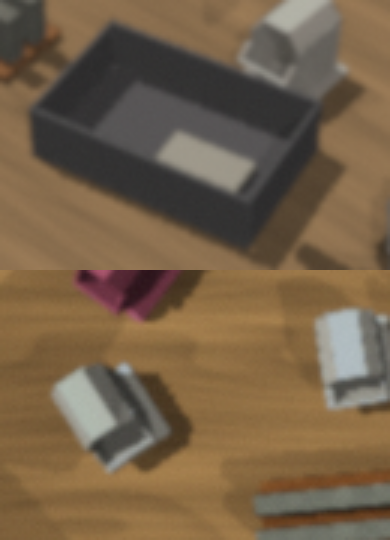

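Shim 1 is lying flat in the tub. Now to pot 1.

Call:
step_arm:
  steps:
    - {"xyz":[0,0,0],"delta_rot":[-0.107,-0.0185,0],"jaw":0}
    - {"xyz":[0,0,0],"delta_rot":[-0.107,-0.0185,0],"jaw":0}
    - {"xyz":[0.005,0.03,0],"delta_rot":[0,0,0.175],"jaw":0}
    - {"xyz":[0.005,0.03,0],"delta_rot":[0,0,0.175],"jaw":0}
    - {"xyz":[0.005,0.03,0],"delta_rot":[0,0,0.175],"jaw":0}
    - {"xyz":[0.005,0.03,0],"delta_rot":[0,0,0.175],"jaw":0}
    - {"xyz":[0.005,0.03,0],"delta_rot":[0,0,0.175],"jaw":0}
    - {"xyz":[0.005,0.03,0],"delta_rot":[0,0,0.175],"jaw":0}
    - {"xyz":[0.005,0.03,0],"delta_rot":[0,0,0.175],"jaw":0}
    - {"xyz":[0.005,0.03,0],"delta_rot":[0,0,0.175],"jaw":0}
    - {"xyz":[0.005,0.03,0],"delta_rot":[0,0,0.175],"jaw":0}
    - {"xyz":[0.005,0.03,0],"delta_rot":[0,0,0.175],"jaw":0}

```text
time: 7.65
position: [0.4917, 0.1178, 0.2417]
orientation: [[0.371, -0.928, -0.005], [-0.928, -0.371, -0.003], [0.001, 0.006, -1.0]]
contact_force: [0.4, -0.1, -0.4]
width: 1.002
grip_force: 0.0
```

Call:
step_arm:
  steps:
    - {"xyz":[0.005,0.03,0],"delta_rot":[0,0,0.175],"jaw":0}
    - {"xyz":[0.005,0.03,0],"delta_rot":[0,0,0.175],"jaw":0}
    - {"xyz":[0.005,0.03,0],"delta_rot":[0,0,0.175],"jaw":0}
    - {"xyz":[0.005,0.03,0],"delta_rot":[0,0,0.175],"jaw":0}
    - {"xyz":[0.005,0.03,0],"delta_rot":[0,0,0.175],"jaw":0}
    - {"xyz":[0.005,0.03,0],"delta_rot":[0,0,0.175],"jaw":0}
    - {"xyz":[0.005,0.03,0],"delta_rot":[0,0,0.175],"jaw":0}
    - {"xyz":[0.005,0.03,0],"delta_rot":[0,0,0.175],"jaw":0}
    - {"xyz":[0.005,0.03,0],"delta_rot":[0,0,0.175],"jaw":0}
    - {"xyz":[0.01,0.013,0],"delta_rot":[0,0,0.165],"jaw":0}
    - {"xyz":[0,0,0],"delta_rot":[0,0,0],"jaw":0}

```text
time: 9.02
position: [0.5467, 0.4003, 0.2408]
orientation: [[0.857, 0.516, 0.004], [0.516, -0.856, -0.005], [0.001, 0.006, -1.0]]
contact_force: [-0.6, -0.3, 0.5]
width: 1.0
grip_force: 0.0
```

Run:
```python
from h import *
st(); s=snapshot("wrist");p=s["pixels"][:,:,::-1]
cv2.imwrite("pics/w2.png",p)
c,d=np.array([.547,.399]),np.radians(30.6)
for x,y,z in[(-40,0,84),(26,0,84),(-55,38,5),(-55,-38,5),(32,38,5),(32,-38,5)]:
    print(wpix(s,(c[0]+(x*np.cos(d)-y*np.sin(d))/1e3,c[1]+(x*np.sin(d)+y*np.cos(d))/1e3,z/1e3)).round(0))
```

```text
t 9.025 p [0.5467 0.4003 0.2408] y [ 0.516 -0.856  0.006] z [ 0.004 -0.005 -1.   ] q [ 0.873  0.47   0.164  0.007 -1.266  1.238] F [-0.56 -0.32  0.5 ] w 1.0 g 0.0
[317. 220.]
[317. 158.]
[287. 208.]
[345. 208.]
[286. 141.]
[348. 142.]
```

View pics/w2.png

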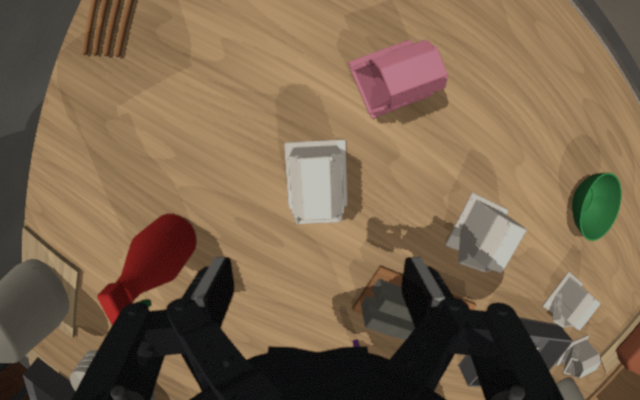

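Pot 1 is where predicted: foot corners at (286,142) and (347,141), roof ridge from (318,160) to (317,220).

Call:
step_arm:
  steps:
    - {"xyz":[0,-0.001,-0.04],"delta_rot":[-0.006,0,0],"jaw":0}
    - {"xyz":[0,0,-0.04],"delta_rot":[0,0,0],"jaw":0}
    - {"xyz":[0,0,-0.04],"delta_rot":[0,0,0],"jaw":0}
    - {"xyz":[0,0,-0.04],"delta_rot":[0,0,0],"jaw":0}
    - {"xyz":[0,0,-0.035],"delta_rot":[0,0,0],"jaw":0}
    - {"xyz":[0,0,-0.019],"delta_rot":[0,0,0],"jaw":0}
    - {"xyz":[0,0,0],"delta_rot":[0,0,0],"jaw":0}
    - {"xyz":[0,0,0],"delta_rot":[0,0,0],"jaw":255}
    - {"xyz":[0,0,0],"delta_rot":[0,0,0],"jaw":255}
    - {"xyz":[0,0,0],"delta_rot":[0,0,0],"jaw":255}
    - {"xyz":[0,0,0],"delta_rot":[0,0,0],"jaw":255}
  newtons: 60

```text
time: 10.45
position: [0.5483, 0.4, 0.0299]
orientation: [[0.856, 0.517, 0.008], [0.517, -0.856, -0.007], [0.004, 0.01, -1.0]]
contact_force: [-1.3, 0.5, 6.0]
width: 0.656
grip_force: 64.4
```

Call:
step_arm:
  steps:
    - {"xyz":[0,0,0.01],"delta_rot":[0,0,0],"jaw":255}
    - {"xyz":[0,0,0.02],"delta_rot":[0,0,0],"jaw":255}
    - {"xyz":[0,0,0.02],"delta_rot":[0,0,0],"jaw":255}
    - {"xyz":[0,0,0],"delta_rot":[0,0,0],"jaw":255}
    - {"xyz":[0,0,0],"delta_rot":[0,0,0],"jaw":255}
    - {"xyz":[0,0,0],"delta_rot":[0,0,0],"jaw":255}
    - {"xyz":[0,0,0],"delta_rot":[0,0,0],"jaw":255}
    - {"xyz":[0,0,0],"delta_rot":[0,0,0],"jaw":255}

```text
time: 11.45
position: [0.547, 0.3984, 0.0768]
orientation: [[0.856, 0.517, 0.004], [0.517, -0.856, -0.011], [-0.002, 0.012, -1.0]]
contact_force: [-0.5, 0.2, -3.1]
width: 0.65
grip_force: 63.8
```

Run:
```python
from h import *
F=[]
for i in range(4): snapshot("top"); F.append(state()["contact_force"][2])
print(np.round(F,2)); st()
```

```text
[-2.88 -2.89 -3.61 -3.04]
t 11.65 p [0.5472 0.3985 0.0773] y [ 0.517 -0.856  0.012] z [ 0.005 -0.011 -1.   ] q [ 0.873  0.602 -0.042  0.013 -0.933  1.233] F [-0.57  0.23 -3.04] w 0.65 g 63.8
```

```bash
cat >> h.py <<'E'
def fz(n=10):
    F=[]
    for i in range(n): snapshot("side"); F.append(state()["contact_force"])
    F=np.array(F); print("F",F.mean(0).round(2),"sd",F.std(0).round(2),"t",state()["ft_torque"].round(3),"eff",state()["effort"].round(2))
E
python3 -c "
from h import *
fz()"
```

```text
F [-0.26  0.1  -3.47] sd [0.36 0.38 0.4 ] t [-0.004  0.007 -0.006] eff [ 0.000e+00 -4.916e+01  1.739e+01  4.060e+00 -3.000e-02  0.000e+00]
```

Mean force is −3.35 N, about 340 g, so pot 1 is loaded. I'll carry it to the tub.

Call:
step_arm:
  steps:
    - {"xyz":[0,0,0.04],"delta_rot":[0,0,0],"jaw":255}
    - {"xyz":[0,-0.01,0.05],"delta_rot":[0,0,-0.06],"jaw":255}
    - {"xyz":[-0.004,-0.025,0.033],"delta_rot":[0,0,-0.12],"jaw":255}
    - {"xyz":[-0.006,-0.04,0],"delta_rot":[0,0,-0.13],"jaw":255}
    - {"xyz":[-0.006,-0.042,0],"delta_rot":[0,0,-0.13],"jaw":255}
    - {"xyz":[-0.006,-0.042,0],"delta_rot":[0,0,-0.13],"jaw":255}
    - {"xyz":[-0.007,-0.042,0],"delta_rot":[0,0,-0.13],"jaw":255}
    - {"xyz":[-0.007,-0.042,0],"delta_rot":[0,0,-0.13],"jaw":255}
    - {"xyz":[-0.007,-0.042,0],"delta_rot":[0,0,-0.13],"jaw":255}
    - {"xyz":[-0.007,-0.042,0],"delta_rot":[0,0,-0.13],"jaw":255}
    - {"xyz":[-0.007,-0.042,0],"delta_rot":[0,0,-0.13],"jaw":255}
    - {"xyz":[-0.007,-0.042,0],"delta_rot":[0,0,-0.13],"jaw":255}

```text
time: 13.65
position: [0.4827, -0.0138, 0.2007]
orientation: [[0.689, -0.725, -0.008], [-0.725, -0.689, -0.007], [-0.001, 0.011, -1.0]]
contact_force: [-0.1, -0.5, -4.7]
width: 0.65
grip_force: 64.8
```

Call:
step_arm:
  steps:
    - {"xyz":[-0.007,-0.042,0],"delta_rot":[0,0,-0.13],"jaw":255}
    - {"xyz":[-0.007,-0.042,0],"delta_rot":[0,0,-0.13],"jaw":255}
    - {"xyz":[-0.007,-0.042,0],"delta_rot":[0,0,-0.13],"jaw":255}
    - {"xyz":[-0.007,-0.04,0],"delta_rot":[0,0,-0.13],"jaw":255}
    - {"xyz":[-0.005,-0.01,0],"delta_rot":[0,0,-0.05],"jaw":255}
    - {"xyz":[0,0,0],"delta_rot":[0,0,0],"jaw":255}

```text
time: 14.4
position: [0.4497, -0.1888, 0.2004]
orientation: [[0.192, -0.981, -0.011], [-0.981, -0.192, -0.001], [-0.002, 0.011, -1.0]]
contact_force: [-0.5, -0.2, -2.8]
width: 0.649
grip_force: 64.8
```

```bash
python3 -c "
from h import *
st()"
```

```text
t 14.4 p [ 0.4497 -0.1888  0.2004] y [-0.981 -0.192  0.011] z [-0.011 -0.001 -1.   ] q [-0.063  0.183 -0.36   0.002 -1.039  0.255] F [-0.52 -0.22 -2.83] w 0.649 g 64.8
```

Call:
step_arm:
  steps:
    - {"xyz":[0.001,0,-0.005],"delta_rot":[-0.1,-0.02,0],"jaw":255}
    - {"xyz":[0.001,0,-0.005],"delta_rot":[-0.13,-0.025,0],"jaw":255}
    - {"xyz":[0.001,0,-0.005],"delta_rot":[-0.13,-0.025,0],"jaw":255}
    - {"xyz":[0.001,0,-0.005],"delta_rot":[-0.13,-0.025,0],"jaw":255}
    - {"xyz":[0.001,0,-0.005],"delta_rot":[-0.13,-0.025,0],"jaw":255}
    - {"xyz":[0,0,-0.005],"delta_rot":[-0.13,-0.025,0],"jaw":255}

```text
time: 15.15
position: [0.4561, -0.1863, 0.1706]
orientation: [[0.142, -0.982, 0.126], [-0.707, -0.189, -0.681], [0.693, 0.008, -0.721]]
contact_force: [0.7, -0.2, -2.4]
width: 0.65
grip_force: 66.4
```

```bash
python3 -c "
from h import *
st()"
```

```text
t 15.15 p [ 0.4561 -0.1863  0.1706] y [-0.982 -0.189  0.008] z [ 0.126 -0.681 -0.721] q [ 0.186  0.2   -0.964  1.177 -0.848 -1.004] F [ 0.69 -0.21 -2.43] w 0.65 g 66.4
```

Call:
step_arm:
  steps:
    - {"xyz":[0,-0.002,0],"delta_rot":[0,0,-0.12],"jaw":255}
    - {"xyz":[0,-0.002,0],"delta_rot":[0,0,-0.12],"jaw":255}
    - {"xyz":[0,0,0],"delta_rot":[0,0,-0.11],"jaw":255}
    - {"xyz":[0,0,0],"delta_rot":[0,0,0],"jaw":255}

```text
time: 15.65
position: [0.4578, -0.1905, 0.1702]
orientation: [[-0.11, -0.987, -0.116], [-0.716, 0.159, -0.679], [0.689, 0.008, -0.725]]
contact_force: [-0.1, 0.0, -3.8]
width: 0.651
grip_force: 66.5
```

```bash
python3 -c "
from h import *
st()"
```

```text
t 15.65 p [ 0.4578 -0.1905  0.1702] y [-0.987  0.159  0.008] z [-0.116 -0.679 -0.725] q [ 0.249  0.312 -0.751  0.813 -1.05  -1.021] F [-0.13  0.04 -3.76] w 0.651 g 66.5
```

Call:
step_arm:
  steps:
    - {"xyz":[-0.002,0,-0.007],"delta_rot":[-0.135,0.022,0],"jaw":255}
    - {"xyz":[-0.002,0,-0.007],"delta_rot":[-0.135,0.022,0],"jaw":255}
    - {"xyz":[0,0,-0.007],"delta_rot":[-0.135,0.022,0],"jaw":255}
    - {"xyz":[0,0,-0.004],"delta_rot":[-0.135,0.022,0],"jaw":255}
    - {"xyz":[0,0,0],"delta_rot":[0,0,0],"jaw":255}
    - {"xyz":[0,0,0],"delta_rot":[0,0,0],"jaw":255}
    - {"xyz":[0,0,0],"delta_rot":[0,0,0],"jaw":255}
    - {"xyz":[0,0,0],"delta_rot":[0,0,0],"jaw":255}
    - {"xyz":[0,0,0],"delta_rot":[0,0,0],"jaw":255}
    - {"xyz":[0,0,0],"delta_rot":[0,0,0],"jaw":255}

```text
time: 16.9
position: [0.4512, -0.1926, 0.1455]
orientation: [[-0.037, -0.986, -0.165], [-0.256, 0.169, -0.952], [0.966, 0.007, -0.259]]
contact_force: [0.4, -0.6, -1.8]
width: 0.648
grip_force: 66.7
```

Run:
```python
from h import *
st(); fz(8)
s=snapshot("side");cv2.imwrite("pics/s3.png",cv2.resize(s["pixels"][150:350,200:500,::-1],None,fx=2.5,fy=2.5))
```

```text
t 16.9 p [ 0.4512 -0.1926  0.1455] y [-0.986  0.169  0.007] z [-0.165 -0.952 -0.259] q [ 0.34   0.6   -0.861  1.036 -1.364 -1.466] F [ 0.42 -0.58 -1.79] w 0.648 g 66.7
F [ 0.18 -0.15 -2.24] sd [0.43 0.36 0.36] t [ 2.436 -0.44  -0.032] eff [ -0.   -36.48   5.19   0.5   -2.46   0.  ]
```

View pics/s3.png

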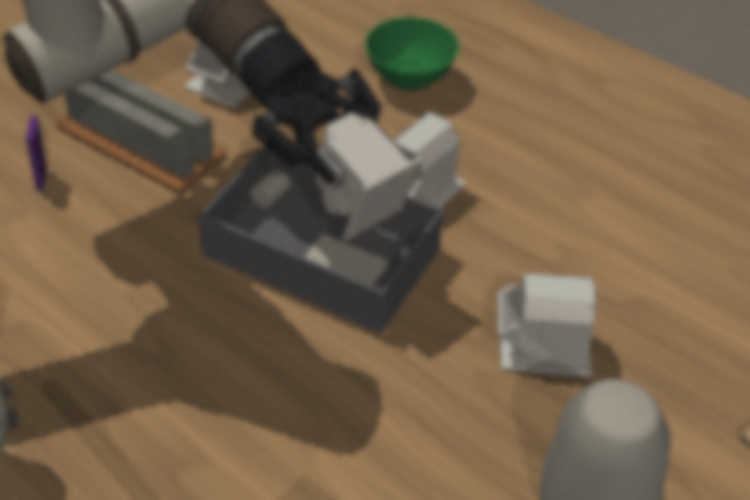

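The post from pot 1 is in the tub at (270,185), and the weight fell to about 2.2 N. I'll put pot 1 back.

Call:
step_arm:
  steps:
    - {"xyz":[0,0,0.01],"delta_rot":[0.1,-0.017,0],"jaw":255}
    - {"xyz":[0,0,0.01],"delta_rot":[0.15,-0.0255,0],"jaw":255}
    - {"xyz":[0,0,0.01],"delta_rot":[0.15,-0.0255,0],"jaw":255}
    - {"xyz":[0,0,0.01],"delta_rot":[0.15,-0.0255,0],"jaw":255}
    - {"xyz":[0,0,0.01],"delta_rot":[0.15,-0.0255,0],"jaw":255}
    - {"xyz":[0,0,0.005],"delta_rot":[0.15,-0.0255,0],"jaw":255}
    - {"xyz":[0,0,0],"delta_rot":[0.15,-0.0255,0],"jaw":255}
    - {"xyz":[0,0,0],"delta_rot":[0.15,-0.0255,0],"jaw":255}
    - {"xyz":[0,0.01,0],"delta_rot":[0.14,-0.024,0],"jaw":255}
    - {"xyz":[0.006,0.03,0],"delta_rot":[0,0,0.15],"jaw":255}
    - {"xyz":[0.006,0.04,0],"delta_rot":[0,0,0.15],"jaw":255}
    - {"xyz":[0.006,0.04,0],"delta_rot":[0,0,0.15],"jaw":255}

```text
time: 18.85
position: [0.4678, -0.0718, 0.1997]
orientation: [[0.287, -0.958, -0.006], [-0.958, -0.287, -0.002], [0.0, 0.006, -1.0]]
contact_force: [0.8, -0.4, -2.6]
width: 0.652
grip_force: 66.5
```

Call:
step_arm:
  steps:
    - {"xyz":[0.006,0.04,0],"delta_rot":[0,0,0.15],"jaw":255}
    - {"xyz":[0.006,0.04,0],"delta_rot":[0,0,0.15],"jaw":255}
    - {"xyz":[0.006,0.04,0],"delta_rot":[0,0,0.15],"jaw":255}
    - {"xyz":[0.006,0.04,0],"delta_rot":[0,0,0.15],"jaw":255}
    - {"xyz":[0.006,0.04,0],"delta_rot":[0,0,0.15],"jaw":255}
    - {"xyz":[0.006,0.04,0],"delta_rot":[0,0,0.15],"jaw":255}
    - {"xyz":[0.006,0.04,0],"delta_rot":[0,0,0.15],"jaw":255}
    - {"xyz":[0.006,0.04,0],"delta_rot":[0,0,0.15],"jaw":255}
    - {"xyz":[0.006,0.04,0],"delta_rot":[0,0,0.15],"jaw":255}
    - {"xyz":[0.006,0.04,0],"delta_rot":[0,0,0.15],"jaw":255}
    - {"xyz":[0.006,0.04,0],"delta_rot":[0,0,0.15],"jaw":255}
    - {"xyz":[0.006,0.03,0],"delta_rot":[0,0,0.15],"jaw":255}

```text
time: 20.35
position: [0.54, 0.3983, 0.199]
orientation: [[0.866, 0.499, -0.001], [0.499, -0.866, -0.005], [-0.003, 0.004, -1.0]]
contact_force: [-0.6, 0.5, -1.9]
width: 0.654
grip_force: 66.5
```

Call:
step_arm:
  steps:
    - {"xyz":[0,0,0],"delta_rot":[0,0,0],"jaw":255}
    - {"xyz":[0,0,0],"delta_rot":[0,0,0],"jaw":255}

```text
time: 20.6
position: [0.5403, 0.3966, 0.1993]
orientation: [[0.87, 0.494, 0.0], [0.494, -0.87, -0.004], [-0.002, 0.004, -1.0]]
contact_force: [-0.5, -0.5, -2.4]
width: 0.651
grip_force: 66.6
```

```bash
python3 -c "
from h import *
q=st();o=q['orientation'];print('yaw',np.degrees(np.arctan2(o[1,0],o[0,0])))"
```

```text
t 20.6 p [0.5403 0.3966 0.1993] y [ 0.494 -0.87   0.004] z [ 0.    -0.004 -1.   ] q [ 0.875  0.484  0.085  0.003 -1.175  1.211] F [-0.48 -0.55 -2.37] w 0.651 g 66.6
yaw 29.588259853187168
```

Call:
step_arm:
  steps:
    - {"xyz":[0.004,0.001,-0.04],"delta_rot":[0,0,0.02],"jaw":255}
    - {"xyz":[0.003,0.001,-0.04],"delta_rot":[0,0,0],"jaw":255}
    - {"xyz":[0,0,-0.04],"delta_rot":[0,0,0],"jaw":255}
    - {"xyz":[0,0,-0.03],"delta_rot":[0,0,0],"jaw":255}
    - {"xyz":[0,0,-0.014],"delta_rot":[0,0,0],"jaw":255}
    - {"xyz":[0,0,-0.005],"delta_rot":[0,0,0],"jaw":255}
    - {"xyz":[0,0,0],"delta_rot":[0,0,0],"jaw":255}

```text
time: 21.48
position: [0.5487, 0.3997, 0.0324]
orientation: [[0.859, 0.512, 0.004], [0.512, -0.859, -0.001], [0.003, 0.003, -1.0]]
contact_force: [0.7, 0.6, -2.3]
width: 0.651
grip_force: 66.5
```

Call:
step_arm:
  steps:
    - {"xyz":[0,0,-0.003],"delta_rot":[0,0,0],"jaw":255}
    - {"xyz":[0,0,0],"delta_rot":[0,0,0],"jaw":255}
    - {"xyz":[0,0,0],"delta_rot":[0,0,0],"jaw":100}
    - {"xyz":[0,0,0],"delta_rot":[0,0,0],"jaw":0}
    - {"xyz":[0,0,0],"delta_rot":[0,0,0],"jaw":0}
    - {"xyz":[0,0,0],"delta_rot":[0,0,0],"jaw":0}
    - {"xyz":[0,0,0.03],"delta_rot":[0,0,0],"jaw":0}
    - {"xyz":[0,0,0.05],"delta_rot":[0,0,0],"jaw":0}
    - {"xyz":[0,0,0.05],"delta_rot":[0,0,0],"jaw":0}
    - {"xyz":[0,0,0.05],"delta_rot":[0,0,0],"jaw":0}
    - {"xyz":[0.007,-0.031,0.025],"delta_rot":[0,0,-0.06],"jaw":0}
    - {"xyz":[0.007,-0.031,0],"delta_rot":[0,0,-0.06],"jaw":0}

```text
time: 22.98
position: [0.5631, 0.3378, 0.2364]
orientation: [[0.914, 0.405, 0.007], [0.405, -0.914, 0.002], [0.007, 0.001, -1.0]]
contact_force: [0.4, -0.1, -0.4]
width: 0.999
grip_force: 0.0
```

Call:
step_arm:
  steps:
    - {"xyz":[0.007,-0.031,0],"delta_rot":[0,0,-0.06],"jaw":0}
    - {"xyz":[0.007,-0.031,0],"delta_rot":[0,0,-0.06],"jaw":0}
    - {"xyz":[0.007,-0.031,0],"delta_rot":[0,0,-0.06],"jaw":0}
    - {"xyz":[0.007,-0.031,0],"delta_rot":[0,0,-0.06],"jaw":0}
    - {"xyz":[0.007,-0.031,0],"delta_rot":[0,0,-0.06],"jaw":0}
    - {"xyz":[0.007,-0.031,0],"delta_rot":[0,0,-0.07],"jaw":0}
    - {"xyz":[0,0,0],"delta_rot":[0,0,0],"jaw":0}
    - {"xyz":[0,0,0],"delta_rot":[0,0,0],"jaw":0}

```text
time: 23.98
position: [0.6041, 0.1517, 0.2332]
orientation: [[0.999, 0.048, 0.001], [0.048, -0.999, -0.003], [0.001, 0.003, -1.0]]
contact_force: [-0.4, -0.2, -1.5]
width: 1.002
grip_force: 0.0
```

```bash
cat >> h.py <<'E'
def look(name,c,yaw):
    """wrist view: draw predicted pot feature points for pose c,yaw, save picture; white blobs printed"""
    s=snapshot("wrist");p=s["pixels"][:,:,::-1].copy();d=np.radians(yaw);out=[]
    for x,y,z in[(-40,0,84),(26,0,84),(-55,38,5),(-55,-38,5),(32,38,5),(32,-38,5)]:
        u=wpix(s,(c[0]+(x*np.cos(d)-y*np.sin(d))/1e3,c[1]+(x*np.sin(d)+y*np.cos(d))/1e3,z/1e3)); out.append(u.round(0).tolist())
    q=cv2.resize(p,None,fx=1.25,fy=1.25)
    for u in out: cv2.circle(q,(int(u[0]*1.25),int(u[1]*1.25)),2,(0,0,255),-1)
    cv2.imwrite(f"pics/{name}.png",q); return s,out
def blobs():
    h=cv2.cvtColor(snapshot("top")["pixels"],cv2.COLOR_RGB2HSV)
    m=((h[...,1]<60)&(h[...,2]>95)).astype(np.uint8); n,l,st_,c=cv2.connectedComponentsWithStats(m)
    print([(c[i].round(1).tolist(),int(st_[i,4])) for i in range(1,n) if 150<st_[i,4]<900])
E
python3 - <<'E'
from h import *
st(); s,o=look("w3",(.605,.151),2.6);print(o);blobs()
p=cv2.imread("pics/top0.png")
h=cv2.cvtColor(p,cv2.COLOR_BGR2HSV);m=((h[...,1]<60)&(h[...,2]>95)).astype(np.uint8); n,l,a,c=cv2.connectedComponentsWithStats(m)
print([(c[i].round(1).tolist(),int(a[i,4])) for i in range(1,n) if 150<a[i,4]<900])
E
```

```text
t 23.975 p [0.6041 0.1517 0.2332] y [ 0.048 -0.999  0.003] z [ 0.001 -0.003 -1.   ] q [ 0.507  0.38   0.004  0.003 -1.195  1.11 ] F [-0.4  -0.17 -1.49] w 1.002 g 0.0
[[317.0, 222.0], [317.0, 158.0], [287.0, 209.0], [347.0, 209.0], [286.0, 141.0], [349.0, 142.0]]
[([268.1, 173.2], 704), ([373.0, 174.8], 415), ([196.5, 195.1], 182), ([184.0, 188.2], 254), ([447.8, 205.2], 843), ([375.4, 224.1], 396), ([262.8, 220.4], 333), ([268.0, 231.9], 405), ([509.7, 250.2], 675), ([7.8, 380.8], 604)]
[([609.7, 146.1], 270), ([267.7, 173.4], 661), ([368.0, 174.9], 729), ([179.7, 189.2], 437), ([195.0, 196.2], 173), ([447.9, 205.2], 812), ([268.4, 219.7], 349), ([265.3, 231.2], 436), ([510.6, 250.2], 608), ([308.9, 350.9], 540), ([312.3, 380.2], 281), ([6.5, 393.0], 181)]
```

View pics/w3.png

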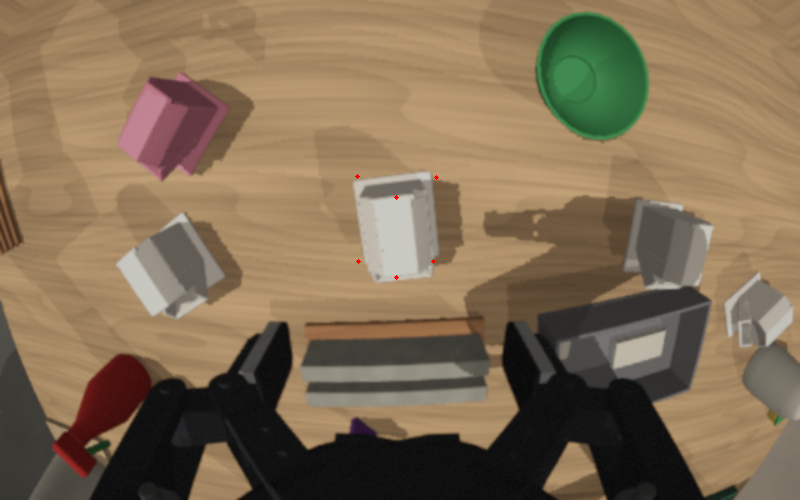

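Pot 2 is centred where predicted, with its roof centre at (396,235). Its yaw is about 6° further round: the back edge runs (354,182) to (431,172). I'll correct for that and grip.

Call:
step_arm:
  steps:
    - {"xyz":[0.001,0,-0.04],"delta_rot":[0,0,0.1],"jaw":0}
    - {"xyz":[0,0,-0.04],"delta_rot":[0,0,0],"jaw":0}
    - {"xyz":[0,0,-0.04],"delta_rot":[0,0,0],"jaw":0}
    - {"xyz":[0,0,-0.04],"delta_rot":[0,0,0],"jaw":0}
    - {"xyz":[0,0,-0.03],"delta_rot":[0,0,0],"jaw":0}
    - {"xyz":[0,0,-0.015],"delta_rot":[0,0,0],"jaw":0}
    - {"xyz":[0,0,0],"delta_rot":[0,0,0],"jaw":0}
    - {"xyz":[0,0,0],"delta_rot":[0,0,0],"jaw":255}
    - {"xyz":[0,0,0],"delta_rot":[0,0,0],"jaw":255}
    - {"xyz":[0,0,0],"delta_rot":[0,0,0],"jaw":255}
    - {"xyz":[0,0,0],"delta_rot":[0,0,0],"jaw":255}
  newtons: 60

```text
time: 25.45
position: [0.6064, 0.1522, 0.0303]
orientation: [[0.989, 0.147, 0.005], [0.147, -0.989, -0.001], [0.005, 0.002, -1.0]]
contact_force: [-0.1, 1.8, 6.8]
width: 0.654
grip_force: 64.2
```

Call:
step_arm:
  steps:
    - {"xyz":[0,0,0],"delta_rot":[0,0,0],"jaw":255}
    - {"xyz":[0,0,0.01],"delta_rot":[0,0,0],"jaw":255}
    - {"xyz":[0,0,0.02],"delta_rot":[0,0,0],"jaw":255}
    - {"xyz":[0,0,0.02],"delta_rot":[0,0,0],"jaw":255}
    - {"xyz":[0,0,0],"delta_rot":[0,0,0],"jaw":255}
    - {"xyz":[0,0,0],"delta_rot":[0,0,0],"jaw":255}
    - {"xyz":[0,0,0],"delta_rot":[0,0,0],"jaw":255}
    - {"xyz":[0,0,0],"delta_rot":[0,0,0],"jaw":255}

```text
time: 26.45
position: [0.6047, 0.1513, 0.0774]
orientation: [[0.989, 0.147, 0.0], [0.147, -0.989, -0.004], [-0.0, 0.004, -1.0]]
contact_force: [-0.4, 0.0, -2.3]
width: 0.647
grip_force: 63.7
```

```bash
python3 -c "
from h import *
st();fz(12)"
```

```text
t 26.45 p [0.6047 0.1513 0.0774] y [ 0.147 -0.989  0.004] z [ 0.    -0.004 -1.   ] q [ 0.506  0.524 -0.187  0.004 -0.862  1.21 ] F [-0.44  0.05 -2.31] w 0.647 g 63.7
F [ 0.2   0.24 -2.03] sd [0.29 0.6  0.4 ] t [ 0.011 -0.027  0.002] eff [-0.000e+00 -4.364e+01  1.602e+01  3.660e+00 -2.000e-02  0.000e+00]
```

Pot 2 reads 2.03 N, so it's empty. I'll set it down and go to pot 3.

Call:
step_arm:
  steps:
    - {"xyz":[0,0,-0.025],"delta_rot":[0,0,0],"jaw":255}
    - {"xyz":[0,0,-0.018],"delta_rot":[0,0,0],"jaw":255}
    - {"xyz":[0,0,-0.006],"delta_rot":[0,0,0],"jaw":255}
    - {"xyz":[0,0,0],"delta_rot":[0,0,0],"jaw":255}
    - {"xyz":[0,0,0],"delta_rot":[0,0,0],"jaw":100}
    - {"xyz":[0,0,0],"delta_rot":[0,0,0],"jaw":0}
    - {"xyz":[0,0,0],"delta_rot":[0,0,0],"jaw":0}
    - {"xyz":[0,0,0],"delta_rot":[0,0,0],"jaw":0}
    - {"xyz":[0,0,0.03],"delta_rot":[0,0,0],"jaw":0}
    - {"xyz":[0,0,0.05],"delta_rot":[0,0,0],"jaw":0}
    - {"xyz":[0,0,0.05],"delta_rot":[0,0,0],"jaw":0}
    - {"xyz":[0,0,0.05],"delta_rot":[0,0,0],"jaw":0}

```text
time: 28.55
position: [0.6051, 0.1514, 0.2108]
orientation: [[0.989, 0.147, 0.002], [0.147, -0.989, -0.003], [0.001, 0.003, -1.0]]
contact_force: [0.9, 0.5, 0.4]
width: 1.003
grip_force: 0.0
```

Call:
step_arm:
  steps:
    - {"xyz":[0,-0.03,0.02],"delta_rot":[0,0,-0.02],"jaw":0}
    - {"xyz":[0,-0.04,0],"delta_rot":[0,0,-0.02],"jaw":0}
    - {"xyz":[0,-0.04,0],"delta_rot":[0,0,-0.02],"jaw":0}
    - {"xyz":[0,-0.04,0],"delta_rot":[0,0,-0.02],"jaw":0}
    - {"xyz":[0,-0.04,0],"delta_rot":[0,0,-0.02],"jaw":0}
    - {"xyz":[0,-0.04,0],"delta_rot":[0,0,-0.02],"jaw":0}
    - {"xyz":[0,-0.04,0],"delta_rot":[0,0,-0.02],"jaw":0}
    - {"xyz":[0,-0.037,0],"delta_rot":[0,0,-0.04],"jaw":0}
    - {"xyz":[0,0,0],"delta_rot":[0,0,0],"jaw":0}
    - {"xyz":[0,0,0],"delta_rot":[0,0,0],"jaw":0}

```text
time: 29.8
position: [0.6051, -0.1553, 0.2291]
orientation: [[0.999, -0.033, 0.001], [-0.033, -0.999, -0.003], [0.001, 0.003, -1.0]]
contact_force: [0.7, 0.5, 0.1]
width: 1.0
grip_force: 0.0
```

Run:
```python
from h import *
st(); s,o=look("w4",(.603,-.156),-2.2);print(o);blobs()
```

```text
t 29.8 p [ 0.6051 -0.1553  0.2291] y [-0.033 -0.999  0.003] z [ 0.001 -0.003 -1.   ] q [ 9.000e-03  3.850e-01  1.000e-03  3.000e-03 -1.186e+00  1.528e+00] F [0.66 0.45 0.14] w 1.0 g 0.0
[[317.0, 226.0], [318.0, 162.0], [287.0, 212.0], [347.0, 213.0], [286.0, 144.0], [349.0, 145.0]]
[([607.9, 144.2], 750), ([268.4, 173.7], 685), ([368.0, 175.1], 738), ([179.6, 189.7], 390), ([195.4, 196.3], 198), ([448.9, 205.1], 799), ([375.4, 224.1], 395), ([509.9, 250.3], 658), ([7.4, 381.4], 570)]
```

View pics/w4.png

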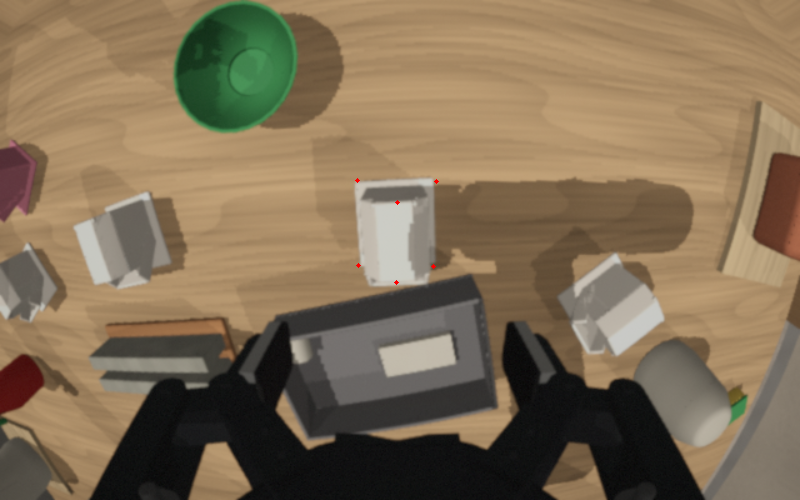

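Pot 3 is where predicted: roof from (390,203) to (390,282), about 2° yaw error. The tub holds the shim at (417,355) and the post at (303,350).

Call:
step_arm:
  steps:
    - {"xyz":[0,0,-0.04],"delta_rot":[0,0,0.03],"jaw":0}
    - {"xyz":[0,0,-0.04],"delta_rot":[0,0,0],"jaw":0}
    - {"xyz":[0,0,-0.04],"delta_rot":[0,0,0],"jaw":0}
    - {"xyz":[0,0,-0.04],"delta_rot":[0,0,0],"jaw":0}
    - {"xyz":[0,0,-0.027],"delta_rot":[0,0,0],"jaw":0}
    - {"xyz":[0,0,-0.013],"delta_rot":[0,0,0],"jaw":0}
    - {"xyz":[0,0,0],"delta_rot":[0,0,0],"jaw":0}
    - {"xyz":[0,0,0],"delta_rot":[0,0,0],"jaw":255}
    - {"xyz":[0,0,0],"delta_rot":[0,0,0],"jaw":255}
    - {"xyz":[0,0,0],"delta_rot":[0,0,0],"jaw":255}
    - {"xyz":[0,0,0],"delta_rot":[0,0,0],"jaw":255}
  newtons: 60

```text
time: 31.28
position: [0.6065, -0.1553, 0.0312]
orientation: [[1.0, -0.002, 0.005], [-0.002, -1.0, -0.003], [0.005, 0.003, -1.0]]
contact_force: [-0.7, 3.2, 5.5]
width: 0.651
grip_force: 64.8
```

Call:
step_arm:
  steps:
    - {"xyz":[0,0,0],"delta_rot":[0,0,0],"jaw":255}
    - {"xyz":[0,0,0.01],"delta_rot":[0,0,0],"jaw":255}
    - {"xyz":[0,0,0.02],"delta_rot":[0,0,0],"jaw":255}
    - {"xyz":[0,0,0.02],"delta_rot":[0,0,0],"jaw":255}
    - {"xyz":[0,0,0],"delta_rot":[0,0,0],"jaw":255}
    - {"xyz":[0,0,0],"delta_rot":[0,0,0],"jaw":255}
    - {"xyz":[0,0,0],"delta_rot":[0,0,0],"jaw":255}
    - {"xyz":[0,0,0],"delta_rot":[0,0,0],"jaw":255}

```text
time: 32.28
position: [0.6047, -0.1555, 0.0784]
orientation: [[1.0, -0.003, -0.0], [-0.003, -1.0, -0.003], [-0.0, 0.003, -1.0]]
contact_force: [0.2, 0.2, -3.8]
width: 0.646
grip_force: 64.4
```

```bash
python3 -c "
from h import *
st();fz(12)"
```

```text
t 32.275 p [ 0.6047 -0.1555  0.0784] y [-0.003 -1.     0.003] z [-0.    -0.003 -1.   ] q [ 0.009  0.524 -0.184  0.004 -0.864  1.557] F [ 0.23  0.16 -3.85] w 0.646 g 64.4
F [-0.08 -0.45 -3.5 ] sd [0.38 0.45 0.42] t [ 0.003 -0.041 -0.056] eff [ 0.000e+00 -4.469e+01  1.661e+01  3.880e+00 -2.000e-02  0.000e+00]
```

Pot 3 reads 3.5 N, so it's loaded. I'll pour it a little further toward −y than last time.

Call:
step_arm:
  steps:
    - {"xyz":[0,0,0.04],"delta_rot":[0,0,0],"jaw":255}
    - {"xyz":[0,0,0.05],"delta_rot":[0,0,-0.06],"jaw":255}
    - {"xyz":[-0.01,-0.003,0.032],"delta_rot":[0,0,-0.12],"jaw":255}
    - {"xyz":[-0.014,-0.006,0],"delta_rot":[0,0,-0.156],"jaw":255}
    - {"xyz":[-0.014,-0.006,0],"delta_rot":[0,0,-0.156],"jaw":255}
    - {"xyz":[-0.014,-0.006,0],"delta_rot":[0,0,-0.156],"jaw":255}
    - {"xyz":[-0.014,-0.006,0],"delta_rot":[0,0,-0.156],"jaw":255}
    - {"xyz":[-0.014,-0.006,0],"delta_rot":[0,0,-0.156],"jaw":255}
    - {"xyz":[-0.014,-0.006,0],"delta_rot":[0,0,-0.156],"jaw":255}
    - {"xyz":[-0.014,-0.006,0],"delta_rot":[0,0,-0.156],"jaw":255}
    - {"xyz":[-0.014,-0.006,0],"delta_rot":[0,0,-0.156],"jaw":255}
    - {"xyz":[-0.014,-0.006,0],"delta_rot":[0,0,-0.156],"jaw":255}

```text
time: 34.38
position: [0.4685, -0.2126, 0.2014]
orientation: [[-0.021, -1.0, -0.003], [-1.0, 0.021, -0.001], [0.001, 0.003, -1.0]]
contact_force: [1.0, -0.1, -3.3]
width: 0.65
grip_force: 65.5
```

Call:
step_arm:
  steps:
    - {"xyz":[-0.014,-0.006,0],"delta_rot":[0,0,-0.156],"jaw":255}
    - {"xyz":[0,0,0],"delta_rot":[0,0,0],"jaw":255}
    - {"xyz":[0,0,0],"delta_rot":[0,0,0],"jaw":255}

```text
time: 34.75
position: [0.4556, -0.2185, 0.2016]
orientation: [[-0.169, -0.986, -0.002], [-0.986, 0.169, -0.001], [0.001, 0.002, -1.0]]
contact_force: [0.3, 0.2, -2.5]
width: 0.65
grip_force: 65.4
```

```bash
python3 -c "
from h import *
st()"
```

```text
t 34.75 p [ 0.4556 -0.2185  0.2016] y [-0.986  0.169  0.002] z [-0.002 -0.001 -1.   ] q [-1.25e-01  2.08e-01 -3.25e-01  1.00e-03 -1.04e+00 -4.60e-02] F [ 0.3   0.23 -2.5 ] w 0.65 g 65.4
```

Call:
step_arm:
  steps:
    - {"xyz":[0,0,-0.006],"delta_rot":[-0.1,0.017,0],"jaw":255}
    - {"xyz":[0,0,-0.006],"delta_rot":[-0.13,0.0225,0],"jaw":255}
    - {"xyz":[0,0,-0.006],"delta_rot":[-0.13,0.0225,0],"jaw":255}
    - {"xyz":[0,0,-0.006],"delta_rot":[-0.13,0.0225,0],"jaw":255}
    - {"xyz":[0,0,-0.006],"delta_rot":[-0.13,0.0225,0],"jaw":255}
    - {"xyz":[0,0,-0.006],"delta_rot":[-0.13,0.0225,0],"jaw":255}
    - {"xyz":[0,0,-0.006],"delta_rot":[-0.13,0.0225,0],"jaw":255}
    - {"xyz":[0,0,-0.006],"delta_rot":[-0.13,0.0225,0],"jaw":255}
    - {"xyz":[0,0,-0.006],"delta_rot":[-0.13,0.0225,0],"jaw":255}
    - {"xyz":[0,0,-0.002],"delta_rot":[-0.13,0.0225,0],"jaw":255}
    - {"xyz":[0,0,0],"delta_rot":[-0.03,0,0],"jaw":255}

```text
time: 36.12
position: [0.4568, -0.2174, 0.1435]
orientation: [[-0.045, -0.985, -0.164], [-0.245, 0.17, -0.954], [0.968, -0.003, -0.249]]
contact_force: [0.8, -0.3, -1.5]
width: 0.645
grip_force: 68.7
```

Call:
step_arm:
  steps:
    - {"xyz":[0,0,0],"delta_rot":[0,0,0],"jaw":255}
    - {"xyz":[0,0,0],"delta_rot":[0,0,0],"jaw":255}
    - {"xyz":[0,0,0],"delta_rot":[0,0,0],"jaw":255}
    - {"xyz":[0,0,0],"delta_rot":[0,0,0],"jaw":255}
    - {"xyz":[0,0,0],"delta_rot":[0,0,0],"jaw":255}
    - {"xyz":[0,0,0],"delta_rot":[0,0,0],"jaw":255}

```text
time: 36.88
position: [0.4552, -0.2185, 0.1454]
orientation: [[-0.048, -0.985, -0.166], [-0.244, 0.173, -0.954], [0.969, -0.005, -0.249]]
contact_force: [-0.2, 0.1, -1.9]
width: 0.645
grip_force: 68.7
```

Run:
```python
from h import *
st(); fz(10)
s=snapshot("side");a=cv2.resize(s["pixels"][190:310,260:420,::-1],None,fx=3,fy=3)
cv2.imwrite("pics/s4.png",a)
```

```text
t 36.875 p [ 0.4552 -0.2185  0.1454] y [-0.985  0.173 -0.005] z [-0.166 -0.954 -0.249] q [ 0.27   0.604 -0.87   1.108 -1.362 -1.487] F [-0.19  0.11 -1.87] w 0.645 g 68.7
F [-0.21  0.11 -2.25] sd [0.54 0.5  0.38] t [ 2.51  -0.435  0.029] eff [ -0.   -36.76   5.26   0.43  -2.53  -0.  ]
```

View pics/s4.png

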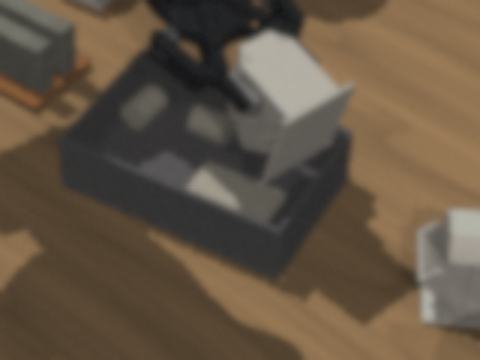

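Both posts are in the tub, at (143,107) and (208,120). I'll return pot 3.

Call:
step_arm:
  steps:
    - {"xyz":[0,0,0.01],"delta_rot":[0.11,-0.018,0],"jaw":255}
    - {"xyz":[0,0,0.01],"delta_rot":[0.15,-0.0255,0],"jaw":255}
    - {"xyz":[0,0,0.01],"delta_rot":[0.15,-0.0255,0],"jaw":255}
    - {"xyz":[0,0,0.01],"delta_rot":[0.15,-0.0255,0],"jaw":255}
    - {"xyz":[0,0,0.01],"delta_rot":[0.15,-0.0255,0],"jaw":255}
    - {"xyz":[0,0,0.005],"delta_rot":[0.15,-0.0255,0],"jaw":255}
    - {"xyz":[0,0,0],"delta_rot":[0.15,-0.0255,0],"jaw":255}
    - {"xyz":[0,0,0],"delta_rot":[0.15,-0.0255,0],"jaw":255}
    - {"xyz":[0,0,0],"delta_rot":[0.14,-0.024,0],"jaw":255}
    - {"xyz":[0.009,0.003,0],"delta_rot":[0,0,0.1],"jaw":255}
    - {"xyz":[0.012,0.005,0],"delta_rot":[0,0,0.15],"jaw":255}
    - {"xyz":[0.012,0.005,0],"delta_rot":[0,0,0.15],"jaw":255}

```text
time: 38.92
position: [0.4869, -0.2052, 0.1996]
orientation: [[0.228, -0.974, -0.008], [-0.974, -0.228, -0.001], [-0.001, 0.008, -1.0]]
contact_force: [0.2, -0.1, -2.2]
width: 0.649
grip_force: 68.3
```

Call:
step_arm:
  steps:
    - {"xyz":[0.013,0.005,0],"delta_rot":[0,0,0.15],"jaw":255}
    - {"xyz":[0.013,0.005,0],"delta_rot":[0,0,0.15],"jaw":255}
    - {"xyz":[0.013,0.005,0],"delta_rot":[0,0,0.15],"jaw":255}
    - {"xyz":[0.013,0.005,0],"delta_rot":[0,0,0.15],"jaw":255}
    - {"xyz":[0.013,0.006,0],"delta_rot":[0,0,0.15],"jaw":255}
    - {"xyz":[0.013,0.006,0],"delta_rot":[0,0,0.15],"jaw":255}
    - {"xyz":[0.013,0.006,0],"delta_rot":[0,0,0.15],"jaw":255}
    - {"xyz":[0.013,0.006,0],"delta_rot":[0,0,0.15],"jaw":255}
    - {"xyz":[0.013,0.006,0],"delta_rot":[0,0,0.14],"jaw":255}
    - {"xyz":[0,0,0],"delta_rot":[0,0,0],"jaw":255}
    - {"xyz":[0,0,0],"delta_rot":[0,0,0],"jaw":255}

```text
time: 40.3
position: [0.604, -0.1555, 0.1997]
orientation: [[1.0, -0.007, -0.001], [-0.007, -1.0, -0.004], [-0.001, 0.004, -1.0]]
contact_force: [0.5, -0.3, -2.5]
width: 0.648
grip_force: 68.4
```

```bash
python3 -c "
from h import *
st()"
```

```text
t 40.3 p [ 0.604  -0.1555  0.1997] y [-0.007 -1.     0.004] z [-0.001 -0.004 -1.   ] q [ 0.009  0.405 -0.043  0.004 -1.124  1.553] F [ 0.51 -0.32 -2.52] w 0.648 g 68.4
```

Call:
step_arm:
  steps:
    - {"xyz":[0.001,0,-0.04],"delta_rot":[0,0,0],"jaw":255}
    - {"xyz":[0,0,-0.04],"delta_rot":[0,0,0],"jaw":255}
    - {"xyz":[0,0,-0.04],"delta_rot":[0,0,0],"jaw":255}
    - {"xyz":[0,0,-0.03],"delta_rot":[0,0,0],"jaw":255}
    - {"xyz":[0,0,-0.014],"delta_rot":[0,0,0],"jaw":255}
    - {"xyz":[0,0,-0.006],"delta_rot":[0,0,0],"jaw":255}
    - {"xyz":[0,0,-0.001],"delta_rot":[0,0,0],"jaw":255}
    - {"xyz":[0,0,0],"delta_rot":[0,0,0],"jaw":255}

```text
time: 41.3
position: [0.6066, -0.1558, 0.0313]
orientation: [[1.0, -0.005, 0.003], [-0.004, -1.0, -0.005], [0.003, 0.005, -1.0]]
contact_force: [-4.1, -0.3, 5.0]
width: 0.652
grip_force: 69.4
```

Call:
step_arm:
  steps:
    - {"xyz":[0,0,0],"delta_rot":[0,0,0],"jaw":100}
    - {"xyz":[0,0,0],"delta_rot":[0,0,0],"jaw":0}
    - {"xyz":[0,0,0],"delta_rot":[0,0,0],"jaw":0}
    - {"xyz":[0,0,0],"delta_rot":[0,0,0],"jaw":0}
    - {"xyz":[0,0,0.03],"delta_rot":[0,0,0],"jaw":0}
    - {"xyz":[0,0,0.05],"delta_rot":[0,0,0],"jaw":0}
    - {"xyz":[0,0,0.05],"delta_rot":[0,0,0],"jaw":0}
    - {"xyz":[0,0,0.05],"delta_rot":[0,0,0],"jaw":0}
    - {"xyz":[-0.0125,-0.0295,0.025],"delta_rot":[0,0,-0.115],"jaw":0}
    - {"xyz":[-0.0125,-0.0295,0],"delta_rot":[0,0,-0.115],"jaw":0}
    - {"xyz":[-0.0125,-0.0295,0],"delta_rot":[0,0,-0.115],"jaw":0}
    - {"xyz":[-0.0125,-0.0295,0],"delta_rot":[0,0,-0.115],"jaw":0}

```text
time: 42.8
position: [0.5558, -0.2743, 0.2343]
orientation: [[0.892, -0.451, -0.001], [-0.451, -0.892, -0.004], [0.001, 0.004, -1.0]]
contact_force: [0.4, 0.6, -0.1]
width: 1.002
grip_force: 0.0
```

Call:
step_arm:
  steps:
    - {"xyz":[-0.0125,-0.0295,0],"delta_rot":[0,0,-0.115],"jaw":0}
    - {"xyz":[-0.0125,-0.0295,0],"delta_rot":[0,0,-0.115],"jaw":0}
    - {"xyz":[-0.0125,-0.0295,0],"delta_rot":[0,0,-0.115],"jaw":0}
    - {"xyz":[-0.0125,-0.0295,0],"delta_rot":[0,0,-0.115],"jaw":0}
    - {"xyz":[0,0,0],"delta_rot":[0,0,0],"jaw":0}
    - {"xyz":[0,0,0],"delta_rot":[0,0,0],"jaw":0}

```text
time: 43.55
position: [0.5062, -0.3913, 0.234]
orientation: [[0.603, -0.798, -0.003], [-0.798, -0.603, -0.003], [0.001, 0.004, -1.0]]
contact_force: [0.4, 0.3, -0.3]
width: 1.0
grip_force: 0.0
```

Run:
```python
from h import *
q=st(); o=q["orientation"];print(np.degrees(np.arctan2(o[1,0],o[0,0])));s,o=look("w5",(.506,-.392),-53.5);print(o);blobs()
```

```text
t 43.55 p [ 0.5062 -0.3913  0.234 ] y [-0.798 -0.603  0.004] z [-0.003 -0.003 -1.   ] q [-0.404  0.409  0.05   0.004 -1.214  1.049] F [ 0.43  0.3  -0.28] w 1.0 g 0.0
-52.94653223201695
[[317.0, 222.0], [318.0, 158.0], [287.0, 209.0], [347.0, 210.0], [286.0, 141.0], [349.0, 142.0]]
[([609.1, 144.7], 636), ([374.7, 167.6], 739), ([268.4, 173.7], 681), ([178.3, 189.5], 344), ([266.9, 220.0], 383), ([375.3, 224.0], 394), ([267.9, 231.8], 401), ([511.5, 250.3], 585), ([6.8, 381.9], 516)]
```

View pics/w5.png

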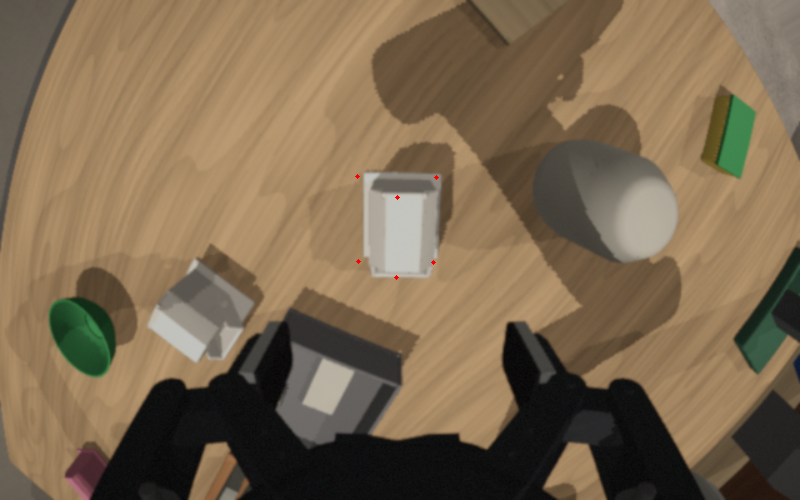

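Pot 4 sits about 5 mm to the right of the prediction, with its lip centre at (401,277), so I'll correct for that. The top blobs show pot 3 has moved by about 2–3 cm since I put it down, so it was knocked. I'll see to that after pot 4.

Call:
step_arm:
  steps:
    - {"xyz":[-0.004,-0.003,-0.04],"delta_rot":[0,0,0],"jaw":0}
    - {"xyz":[0,0,-0.04],"delta_rot":[0,0,0],"jaw":0}
    - {"xyz":[0,0,-0.04],"delta_rot":[0,0,0],"jaw":0}
    - {"xyz":[0,0,-0.04],"delta_rot":[0,0,0],"jaw":0}
    - {"xyz":[0,0,-0.03],"delta_rot":[0,0,0],"jaw":0}
    - {"xyz":[0,0,-0.015],"delta_rot":[0,0,0],"jaw":0}
    - {"xyz":[0,0,0],"delta_rot":[0,0,0],"jaw":0}
    - {"xyz":[0,0,0],"delta_rot":[0,0,0],"jaw":255}
    - {"xyz":[0,0,0],"delta_rot":[0,0,0],"jaw":255}
    - {"xyz":[0,0,0],"delta_rot":[0,0,0],"jaw":255}
    - {"xyz":[0,0,0],"delta_rot":[0,0,0],"jaw":255}
  newtons: 60

```text
time: 45.02
position: [0.5034, -0.3951, 0.0313]
orientation: [[0.602, -0.798, 0.0], [-0.798, -0.602, -0.005], [0.004, 0.003, -1.0]]
contact_force: [0.9, 1.1, 6.5]
width: 0.652
grip_force: 64.4
```

Call:
step_arm:
  steps:
    - {"xyz":[0,0,0],"delta_rot":[0,0,0],"jaw":255}
    - {"xyz":[0,0,0.01],"delta_rot":[0,0,0],"jaw":255}
    - {"xyz":[0,0,0.02],"delta_rot":[0,0,0],"jaw":255}
    - {"xyz":[0,0,0.02],"delta_rot":[0,0,0],"jaw":255}
    - {"xyz":[0,0,0],"delta_rot":[0,0,0],"jaw":255}
    - {"xyz":[0,0,0],"delta_rot":[0,0,0],"jaw":255}
    - {"xyz":[0,0,0],"delta_rot":[0,0,0],"jaw":255}
    - {"xyz":[0,0,0],"delta_rot":[0,0,0],"jaw":255}

```text
time: 46.02
position: [0.5018, -0.3943, 0.0784]
orientation: [[0.602, -0.798, -0.004], [-0.798, -0.602, -0.003], [-0.0, 0.005, -1.0]]
contact_force: [0.8, 0.1, -2.6]
width: 0.644
grip_force: 63.7
```

```bash
python3 -c "
from h import *
st();fz(12)"
```

```text
t 46.025 p [ 0.5018 -0.3943  0.0784] y [-0.798 -0.602  0.005] z [-0.004 -0.003 -1.   ] q [-0.411  0.544 -0.146  0.005 -0.884  1.054] F [ 0.77  0.09 -2.59] w 0.644 g 63.7
F [ 0.25 -0.09 -2.  ] sd [0.75 0.38 0.51] t [-0.045 -0.03  -0.007] eff [ 0.000e+00 -4.500e+01  1.637e+01  3.750e+00 -1.000e-02  0.000e+00]
```

Pot 4 reads 2.0 N, so it's empty. I'll set it down and look at pot 3.

Call:
step_arm:
  steps:
    - {"xyz":[0,0,-0.025],"delta_rot":[0,0,0],"jaw":255}
    - {"xyz":[0,0,-0.018],"delta_rot":[0,0,0],"jaw":255}
    - {"xyz":[0,0,-0.006],"delta_rot":[0,0,0],"jaw":255}
    - {"xyz":[0,0,0],"delta_rot":[0,0,0],"jaw":255}
    - {"xyz":[0,0,0],"delta_rot":[0,0,0],"jaw":100}
    - {"xyz":[0,0,0],"delta_rot":[0,0,0],"jaw":0}
    - {"xyz":[0,0,0],"delta_rot":[0,0,0],"jaw":0}
    - {"xyz":[0,0,0],"delta_rot":[0,0,0],"jaw":0}
    - {"xyz":[0,0,0.03],"delta_rot":[0,0,0],"jaw":0}
    - {"xyz":[0,0,0.05],"delta_rot":[0,0,0],"jaw":0}
    - {"xyz":[0,0,0.05],"delta_rot":[0,0,0],"jaw":0}
    - {"xyz":[0,0,0.05],"delta_rot":[0,0,0],"jaw":0}

```text
time: 48.12
position: [0.5021, -0.3945, 0.2119]
orientation: [[0.602, -0.798, -0.003], [-0.798, -0.602, -0.003], [0.001, 0.004, -1.0]]
contact_force: [0.0, 0.5, -0.2]
width: 1.001
grip_force: 0.0
```

Call:
step_arm:
  steps:
    - {"xyz":[0.014,0.028,0.02],"delta_rot":[0,0,0.115],"jaw":0}
    - {"xyz":[0.014,0.028,0],"delta_rot":[0,0,0.115],"jaw":0}
    - {"xyz":[0.014,0.028,0],"delta_rot":[0,0,0.115],"jaw":0}
    - {"xyz":[0.014,0.028,0],"delta_rot":[0,0,0.115],"jaw":0}
    - {"xyz":[0.014,0.028,0],"delta_rot":[0,0,0.115],"jaw":0}
    - {"xyz":[0.014,0.028,0],"delta_rot":[0,0,0.115],"jaw":0}
    - {"xyz":[0.014,0.028,0],"delta_rot":[0,0,0.115],"jaw":0}
    - {"xyz":[0.014,0.028,0],"delta_rot":[0,0,0.115],"jaw":0}
    - {"xyz":[0,0,0],"delta_rot":[0,0,0],"jaw":0}
    - {"xyz":[0,0,0],"delta_rot":[0,0,0],"jaw":0}

```text
time: 49.38
position: [0.614, -0.1707, 0.2301]
orientation: [[1.0, -0.005, 0.001], [-0.005, -1.0, -0.004], [0.001, 0.004, -1.0]]
contact_force: [0.5, -0.7, -0.2]
width: 1.005
grip_force: 0.0
```

Run:
```python
from h import *
st(); s,o=look("w6",(.603,-.156),0);print(o);blobs();cv2.imwrite("pics/w6raw.png",s["pixels"][:,:,::-1])
```

```text
t 49.375 p [ 0.614  -0.1707  0.2301] y [-0.005 -1.     0.004] z [ 0.001 -0.004 -1.   ] q [-0.016  0.406  0.036  0.005 -1.2    1.579] F [ 0.52 -0.73 -0.2 ] w 1.005 g 0.0
[[302.0, 234.0], [301.0, 171.0], [276.0, 219.0], [335.0, 219.0], [273.0, 152.0], [336.0, 151.0]]
[([374.4, 168.4], 691), ([268.5, 173.8], 684), ([179.5, 189.6], 388), ([195.5, 196.1], 194), ([450.4, 204.9], 707), ([375.3, 224.0], 394), ([509.9, 250.1], 666), ([7.5, 381.4], 575)]
```

View pics/w6.png

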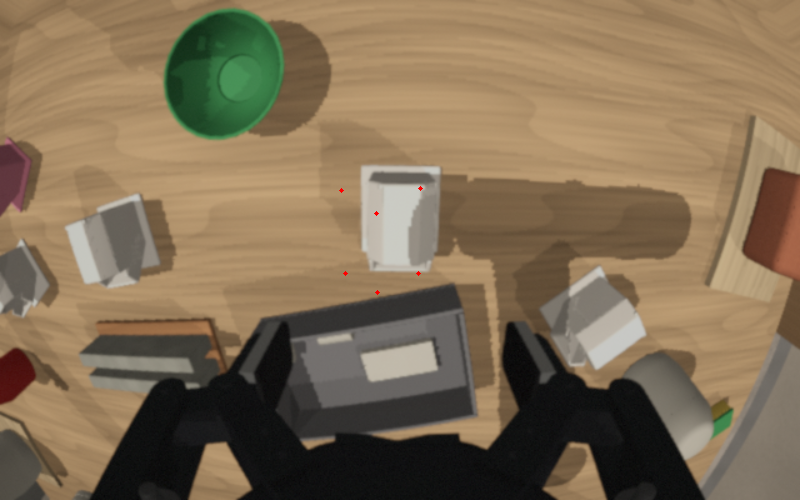

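Pot 3 is upright but has moved about 20 mm right and 22 mm forward: its back corners are at (362,167) and (440,167), against (342,190) and (421,188) expected. I'll set it back.

Call:
step_arm:
  steps:
    - {"xyz":[0.012,-0.005,-0.03],"delta_rot":[0,0,0],"jaw":0}
    - {"xyz":[0,0,-0.04],"delta_rot":[0,0,0],"jaw":0}
    - {"xyz":[0,0,-0.04],"delta_rot":[0,0,0],"jaw":0}
    - {"xyz":[0,0,-0.04],"delta_rot":[0,0,0],"jaw":0}
    - {"xyz":[0,0,-0.036],"delta_rot":[0,0,0],"jaw":0}
    - {"xyz":[0,0,-0.015],"delta_rot":[0,0,0],"jaw":0}
    - {"xyz":[0,0,0],"delta_rot":[0,0,0],"jaw":0}
    - {"xyz":[0,0,0],"delta_rot":[0,0,0],"jaw":255}
    - {"xyz":[0,0,0],"delta_rot":[0,0,0],"jaw":255}
    - {"xyz":[0,0,0],"delta_rot":[0,0,0],"jaw":255}
    - {"xyz":[0,0,0],"delta_rot":[0,0,0],"jaw":255}
  newtons: 60

```text
time: 50.85
position: [0.6277, -0.1755, 0.0315]
orientation: [[1.0, -0.004, 0.005], [-0.004, -1.0, -0.005], [0.005, 0.005, -1.0]]
contact_force: [-0.0, 0.6, 5.7]
width: 0.65
grip_force: 64.4
```

Call:
step_arm:
  steps:
    - {"xyz":[0,0,0.006],"delta_rot":[0,0,0],"jaw":255}
    - {"xyz":[-0.007,0.006,0],"delta_rot":[0,0,0],"jaw":255}
    - {"xyz":[-0.008,0.007,0],"delta_rot":[0,0,0],"jaw":255}
    - {"xyz":[-0.007,0.007,0],"delta_rot":[0,0,0],"jaw":255}
    - {"xyz":[0,0,-0.005],"delta_rot":[0,0,0],"jaw":255}
    - {"xyz":[0,0,0],"delta_rot":[0,0,0],"jaw":255}

```text
time: 51.6
position: [0.6038, -0.1549, 0.0316]
orientation: [[1.0, -0.003, 0.0], [-0.003, -1.0, -0.004], [0.0, 0.004, -1.0]]
contact_force: [-4.0, 3.8, 7.7]
width: 0.645
grip_force: 64.5
```

Release it, rise, and move the arm clear for the final check.

Call:
step_arm:
  steps:
    - {"xyz":[0,0,0],"delta_rot":[0,0,0],"jaw":100}
    - {"xyz":[0,0,0],"delta_rot":[0,0,0],"jaw":0}
    - {"xyz":[0,0,0],"delta_rot":[0,0,0],"jaw":0}
    - {"xyz":[0,0,0],"delta_rot":[0,0,0],"jaw":0}
    - {"xyz":[0,0,0.03],"delta_rot":[0,0,0],"jaw":0}
    - {"xyz":[0,0,0.05],"delta_rot":[0,0,0],"jaw":0}
    - {"xyz":[0,0,0.05],"delta_rot":[0,0,0],"jaw":0}
    - {"xyz":[0,0,0.05],"delta_rot":[0,0,0],"jaw":0}
    - {"xyz":[-0.03,0.03,0.03],"delta_rot":[0,0,0],"jaw":0}
    - {"xyz":[-0.03,0.04,0],"delta_rot":[0,0,0],"jaw":0}
    - {"xyz":[-0.03,0.04,0],"delta_rot":[0,0,0],"jaw":0}
    - {"xyz":[0,0,0],"delta_rot":[0,0,0],"jaw":0}

```text
time: 53.1
position: [0.5126, -0.0439, 0.2409]
orientation: [[1.0, -0.001, 0.002], [-0.001, -1.0, -0.004], [0.002, 0.004, -1.0]]
contact_force: [1.0, 0.1, 0.4]
width: 1.0
grip_force: 0.0
```

Run:
```python
from h import *
st(); blobs(); t=snapshot("top")["pixels"][130:260,150:490,::-1]; cv2.imwrite("pics/f.png",cv2.resize(t,None,fx=2.3,fy=2.3))
s=snapshot("side")["pixels"][110:310,180:480,::-1]; a=cv2.resize(s,None,fx=2.6,fy=2.6)[:299,:782]
s=cv2.resize(s,(448,299)); t=cv2.resize(t,(782,299)); b=np.zeros((299,782,3),np.uint8); b[:,:448]=s; cv2.imwrite("pics/f.png",np.vstack([t,b]))
```

```text
t 53.1 p [ 0.5126 -0.0439  0.2409] y [-0.001 -1.     0.004] z [ 0.002 -0.004 -1.   ] q [ 0.233  0.188 -0.247  0.004 -1.135  1.335] F [0.98 0.06 0.43] w 1.0 g 0.0
[([608.4, 145.0], 666), ([377.9, 178.2], 155), ([180.1, 188.7], 446), ([195.3, 196.4], 183), ([454.9, 202.7], 459), ([510.1, 250.3], 646), ([325.8, 349.0], 372), ([6.8, 381.7], 514)]
```

View pics/f.png

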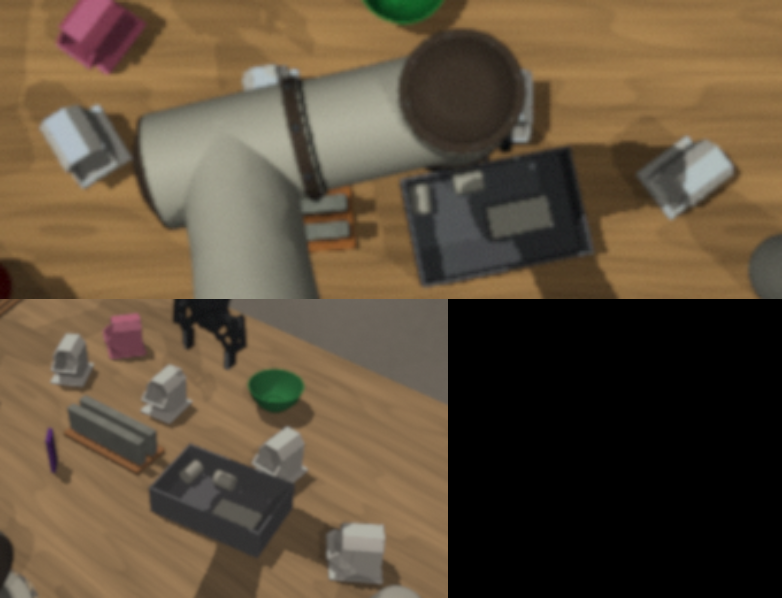

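The final pictures show both posts and the shim in the tub, at (423,197), (467,182) and (520,216). All four pots are upright in place, and the gripper is clear.

```bash
python3 -c "
from cell import manip
print(manip.hand_in())"
```

```text
the job is handed in; nothing more can be done
None
```

The job is handed in at about 53 s on the robot's clock: pots 1 and 3 were loaded and tipped out, so two posts and the one shim present are in the tub, and all four pots stand upright where they began (pot 3 was knocked about 3 cm partway through, and I set it back).

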